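# Change over the board inspection bench

## Task

Change over the inspection bench: lift the keeper flap, hang every board carrier from the slotted stand by its eye on the peg, and let the flap down again in front of them so that none can come off. Slide the tray with its two boards into the slotted holder, fully home against the end wall, and turn the focus knob so that its pointer stands at the long index mark. Leave the phone, spool and bottle alone.

Things in the scene. Friction and masses are not known exactly. Their poses are not given: they have to be found in the camera images.
- peg_stand: Fixed keeper-peg stand: grey upright on a steel foot 150 x 130 x 12 mm. Origin: on the table under the root of the peg. The 10 mm round level peg runs along this frame's -x, at 140 mm height, from the upright's face (x 0) to its tip (x -95 mm). Upright: 40 mm wide, x 0 to 12, 170 mm high; bracket (y +-20, x 0 to 42) up to 205 mm. Keeper hinge at x 30, height 195 mm, axis along y.
- keeper (a joint): Gravity keeper flap, rad. 0 = down: its arm (132 mm long, 22 wide) lies level over the peg from the hinge towards -x; a 30 mm wide tongue hangs 65 mm down just beyond the peg's tip. It lifts up and back about the stand's +y; 1.57 = arm upright; 2.1 = end stop. Past about 1.85 it stays open by its weight, below about 1.7 it falls shut. 0.12 kg, no spring.
- keeper_grip (a point): Grip point of the keeper, moving with it: on a black 14 mm round bar that sticks out sideways from the front end of the keeper arm along the stand's -y, from 11 to 77 mm beside the arm's midline. The point is 55 mm beside the midline and 128 mm from the hinge axis. The bar may turn between the fingers.
- rack: Fixed grey slotted stand, 150 x 110 x 36 mm, in which the board carriers stand upright on edge. Origin: centre of its underside. Four slots 11 mm wide and 30 mm deep run along its y, at x = -48, -16, 16, 48 mm; slot floor 6 mm above the table.
- tray: Loose aluminium tray 150 (x) x 100 (y) x 16 mm, walls and floor 4 mm, about 0.3 kg, starting on the table and carrying two loose circuit boards, with a black upright grip fin in the middle: 44 mm along x, 10 mm thick in y, top 57 mm above the tray's underside. Origin: centre of its underside. Either end may go in first.
- holder: Fixed slotted tray holder. Origin on the table; the tray fully home has its origin at x 0, y 0, height 12 mm (+-2). Floor 12 mm high, x -150 to 80. Rails 106 mm apart, 40 mm high, x -80 to 80, with lips: 90 mm gap between lips, slot 22 mm high under them. End wall at x 76.5; open mouth at x -80 faces -x, low splayed lead-in fins from x -122. The tray slides in along +x.
- board_1: Loose green circuit board 36 x 76 x 6 mm lying in one end of the tray; origin at centre of its underside.
- board_2: Loose green circuit board 36 x 76 x 6 mm lying in the other end of the tray; origin at centre of its underside.
- focus_pod: Fixed white focus control box, 110 x 100 x 30 mm, with a black dial of 12 marks. Origin: centre of its underside. The index mark, the one long broad white mark, lies on the -x side of the knob; the other eleven marks are short and thin.
- focus (a joint): Angle of the focus knob on the box, rad, growing counterclockwise seen from above; 0 = its pointer exactly at the index mark. Stiff enough to stay where it is left (about 0.04 N m). It runs from -0.5 to 2.8.
- focus_grip (a point): Grip point of the focus knob, on its vertical axis, 58 mm above the table; turns with the knob. The grey grip bar is 50 mm along this frame's x, 14 mm thick in y, its top 70 mm above the table, on a round skirt of 26 mm radius up to 41 mm. A white line on top and a white nose at the bar's -x end are the pointer.
- phone: Bystander: mobile phone lying flat, 150 x 74 x 9 mm; origin at centre of underside.
- wire_spool: Bystander: metal spool standing, 56 mm diameter, 50 mm high; origin at centre of underside.
- flux_bottle: Bystander: white bottle, 48 mm diameter, 100 mm high; origin at centre of underside.
- carrier_a: Board carrier, may be absent: black upright plate 8 mm thick with a green board in it, 0.14 kg, standing in the slotted stand. Origin: centre of its lower edge; x normal to the plate, z up. Plate: 90 mm wide (y), 85 mm high. Above it a tab 40 mm wide (y) up to 147 mm, with a square eye; the tab is solid from 113 to 147 mm, pinch it there by its side edges (along y).
- carrier_a_eye (a point): Centre of that carrier's eye (opening 22 x 22 mm, axis along x), 102 mm above its lower edge; 108 mm above the table in the stand; hanging on the peg about 6 mm below the peg's axis.
- carrier_b: Board carrier, may be absent: black upright plate 8 mm thick with a green board in it, 0.14 kg, standing in the slotted stand. Origin: centre of its lower edge; x normal to the plate, z up. Plate: 90 mm wide (y), 85 mm high. Above it a tab 40 mm wide (y) up to 147 mm, with a square eye; the tab is solid from 113 to 147 mm, pinch it there by its side edges (along y).
- carrier_b_eye (a point): Centre of that carrier's eye (opening 22 x 22 mm, axis along x), 102 mm above its lower edge; 108 mm above the table in the stand; hanging on the peg about 6 mm below the peg's axis.
- carrier_c: Board carrier, may be absent: black upright plate 8 mm thick with a green board in it, 0.14 kg, standing in the slotted stand. Origin: centre of its lower edge; x normal to the plate, z up. Plate: 90 mm wide (y), 85 mm high. Above it a tab 40 mm wide (y) up to 147 mm, with a square eye; the tab is solid from 113 to 147 mm, pinch it there by its side edges (along y).
- carrier_c_eye (a point): Centre of that carrier's eye (opening 22 x 22 mm, axis along x), 102 mm above its lower edge; 108 mm above the table in the stand; hanging on the peg about 6 mm below the peg's axis.
- carrier_d: Board carrier, may be absent: black upright plate 8 mm thick with a green board in it, 0.14 kg, standing in the slotted stand. Origin: centre of its lower edge; x normal to the plate, z up. Plate: 90 mm wide (y), 85 mm high. Above it a tab 40 mm wide (y) up to 147 mm, with a square eye; the tab is solid from 113 to 147 mm, pinch it there by its side edges (along y).
- carrier_d_eye (a point): Centre of that carrier's eye (opening 22 x 22 mm, axis along x), 102 mm above its lower edge; 108 mm above the table in the stand; hanging on the peg about 6 mm below the peg's axis.
There are look-alikes about, which are no part of the job. Leave any turquoise look-alike of the tray alone. What is shaped like the carrier_a but yellow is not meant.

How it is judged:
By the outcome, as a careful person would: the job done as asked, in the order asked, and still so for the second after the job is handed in, with the robot touching nothing.
Of carrier_a, carrier_b, carrier_c, carrier_d only 2 to 3 are there at a start; the rules pass over those that are not, and their reading is None.
At some moment in a run one of tray may be knocked a few centimetres aside while the robot is not near it.
It also fails if it takes over 210 s, if anything falls off the work surface, if the arm or the gripper's body presses on something with over 40 N, if the wrist force passes 120 N, or if a joint passes its speed limit or range.

## Robot

A 7-joint arm with a two-finger parallel gripper is mounted at the origin on the work surface. World frame = base frame: x ahead of the robot, y to its left, z up, the work surface at z = 0. Lengths are in m, angles in degrees, forces in N, time in s.
With the tool pointing down it reaches from about 0.4 to 0.85 m from the base axis. Payload 6.9 kg.
Tool frame: the origin (TCP) lies at the very end of the fingers, on their centre line; the grasp point (between the pads) lies 19 mm behind it; z points along the fingers, y is the line along which they close (so a half turn about z gives the same grasp; the last joint's range is limited). The gripper opens to 85 mm and grips with 20 to 120 N. Pads are 22 mm wide; open, the fingers measure 114 mm over their backs; the gripper's body (76 mm by 85 mm) begins 54 mm behind the grasp point. The pads swing forward as they close: fully open they stand 13 mm farther back than shut.
Start: joints at [-69.471, 29.078, -13.613, 85.955, 7.202, 65.827, -8.869], TCP at [0.156, 0.605, 0.231] pointing down, gripper open.
Joint ranges: [-176.47, 176.47], [-13.61, 117.27], [-81.72, 77.17], [0.22, 143.17], [-87.28, 267.28], [10, 112.55], [-165.47, 165.47]. Speed limits (degrees/s): [136.94, 136.94, 180, 180, 180, 180, 180].

## Interface

Orientations are given as [roll, pitch, yaw] about the fixed x, y, z axes, in that order (R = Rz(yaw) Ry(pitch) Rx(roll)).
In Python, from workcell import manip, viewer gives the robot as it stands.
- The arm moves only by the tool arm_command, never from a script. Its argument "steps" is a list of rows, each an object with "travel": the shift along the tool's x, y, z normalised to -1 to 1, where 1 is 0.4 m, a list of three; "rot": the turn, a rotation vector about the tool's x, y, z normalised to -1 to 1, where 1 is 2 rad, a list of three. In form: [{"travel": [dx, dy, dz], "rot": [wx, wy, wz]}, ...]. A call has 1 to 8 rows; each row is the pose to reach, as a shift and turn from the pose commanded when the call began, along the tool's axes at that moment; what a row does not reach only later rows make up. A row lasts 1/10 s, in which the tool goes at most 50 mm and 8.59 degrees, less where a joint would pass 70% of its speed; a pose out of reach is approached as far as the arm can. A call with a number of a shift or a turn outside -1 to 1 is refused whole. A call with a gripper value outside its range is refused whole. "gripper" is the gripper command: -1 is fully open, 1 is shut, values between are in proportion, set as the call begins (left out, the last holds). The fingers move at their own pace and stop on an object; "force" is the grip in N (left out, the last holds). Time passes only in rows, so rows that repeat a pose let the fingers close. It gives the time, the measured TCP pose, the force, the opening and the grip force at its end, in the units of the state.
- manip.get_obs(): the state, without advancing time (a new reading comes with each control period).
- viewer.capture(name): name is "scene" or "top"; returns the picture (400x640x3 uint8, red, green, blue); there is no depth.
- viewer.calibration(name): a dict with "camera_matrix" (3x3 intrinsics, pixels), "dist_coeffs" ([k1, k2, p1, p2, k3] as OpenCV has them; the pictures are not rectified), "cam_to_world" (4x4, takes a point from camera to world coordinates). Camera axes: x right, y down, z forward; pixel columns grow to the right and rows downward; lengths in m; the calibration is good to about 2 mm. A picture is of the moment at which its call begins. calibration takes no time and is no camera call.
- manip.close_job(): hands the job in; it is judged then, once.
The state is a dict: "time": time; "joints": joint angles; "joint_vel": joint speeds; "joint_torque": joint torques, N m; "tcp_pos": TCP position; "eef_rot": TCP orientation; "contact_force": force on the tool from outside, world axes, zero at the start; "ft_torque": the same for the moment, N m; "opening": opening from 0.0 (shut) to 1.0 (fully open); "grip_force": force on a finger pad.
Only numpy, scipy, OpenCV 4.12 (cv2) and the standard library are available. Lean on these libraries where they do the work, as an engineer would, in place of code of your own. Each camera call takes 0.05 s, during which the arm holds its last target. There are 200 camera calls.

## Working session

There is one attempt and no reset: what is moved stays moved. The work goes in short steps, Python scripts to look and compute and a tool call to move; the robot and the scene stay as the last step left them, time stands still between calls to the robot, and variables do not carry over. Pictures are saved under pics/ and viewed, at most 14 in all, crops included, and the job is handed in when it is done.

Besides the shell and the picture viewer there is one more tool, called after ">>>" as a command line: name --argument value ..., lists and objects as JSON in quotes. arm_command: Moves the arm, as the interface text tells. Its arguments: {"type":"object","properties":{"steps":{"type":"array","items":{"type":"object","properties":{"travel":{"type":"array","items":{"type":"number"}},"rot":{"type":"array","items":{"type":"number"}}}}},"gripper":{"type":"number"},"force":{"type":"number"}},"required":["steps"]}

```bash
mkdir -p pics; ls; cat > h.py <<'E'
import numpy as np, cv2
from workcell import manip, viewer
from scipy.spatial.transform import Rotation as R
def cal(n):
    c=viewer.calibration(n); return np.array(c["camera_matrix"]),np.array(c["dist_coeffs"]),np.array(c["cam_to_world"])
def px2(n,uv,z):
    K,d,T=cal(n); p=cv2.undistortPoints(np.array(uv,float).reshape(-1,1,2),K,d).reshape(-1,2)
    r=np.c_[p,np.ones(len(p))]@T[:3,:3].T; o=T[:3,3]; return o+r*((z-o[2])/r[:,2])[:,None]
def proj(n,P):
    K,d,T=cal(n); W=np.linalg.inv(T)
    return cv2.projectPoints(np.array(P,float).reshape(-1,1,3),cv2.Rodrigues(W[:3,:3])[0],W[:3,3],K,d)[0].reshape(-1,2)
def snap(n,name,crop=None,s=1):
    im=viewer.capture(n)[:,:,::-1]; cv2.imwrite(f"pics/{name}_full.png",im)
    if crop: x0,y0,x1,y1=crop; im=im[y0:y1,x0:x1]
    if s!=1: im=cv2.resize(im,None,fx=s,fy=s,interpolation=cv2.INTER_CUBIC)
    cv2.imwrite(f"pics/{name}.png",im)
E
python3 - <<'E'
from h import *
for n in("scene","top"): snap(n,n+"0",s=1.25); print(n,np.round(cal(n)[2],3).tolist(),np.round(cal(n)[0],1).tolist())
print(manip.get_obs())
E
```

```text
pics
scene [[0.839, 0.419, -0.347, 1.033], [0.544, -0.627, 0.558, -0.677], [0.016, -0.657, -0.754, 1.188], [0.0, 0.0, 0.0, 1.0]] [[437.4, 0.0, 323.0], [0.0, 437.4, 197.1], [0.0, 0.0, 1.0]]
top [[-0.012, -0.985, 0.17, 0.361], [-1.0, 0.013, 0.009, 0.049], [-0.011, -0.169, -0.985, 1.302], [0.0, 0.0, 0.0, 1.0]] [[440.5, 0.0, 319.2], [0.0, 440.5, 201.3], [0.0, 0.0, 1.0]]
{'time': 0.1, 'joints': array([-69.47350408,  29.12175176, -13.61131922,  86.00260467,
         7.20124299,  65.82789396,  -8.86918717]), 'joint_vel': array([ 0.02101013, -0.04915349, -0.00149064, -0.1232429 , -0.07727131,
       -0.0550231 ,  0.02470771]), 'joint_torque': array([-5.91341042e-03, -6.21836686e+01, -2.19482057e+00, -2.50207508e+01,
        1.25465461e-02,  7.77266279e-03, -7.14468996e-06]), 'tcp_pos': array([0.15623209, 0.60468916, 0.23050878]), 'eef_rot': array([-1.79906512e+02,  5.27864892e-05,  1.65520253e+02]), 'contact_force': array([-0.70471705,  0.01888135,  0.30797845]), 'ft_torque': array([-0.02107622,  0.02317116, -0.0051157 ]), 'grip_force': 0.0, 'opening': 0.9976852973927018}
```

View pics/scene0.png

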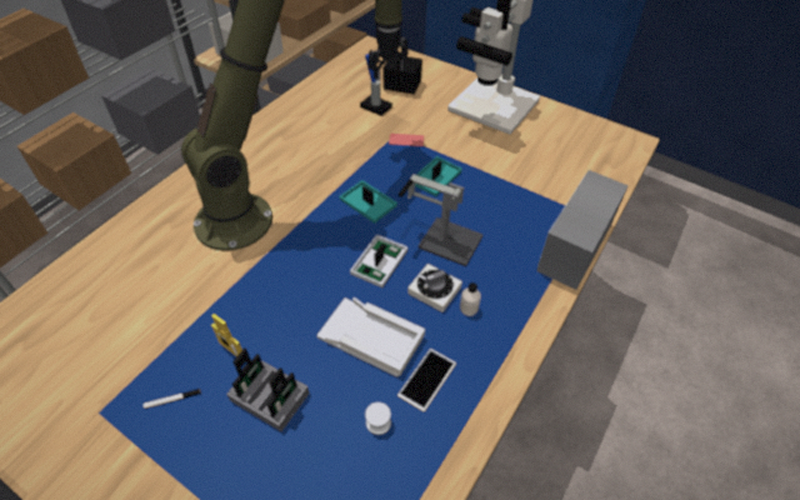

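View pics/top0.png

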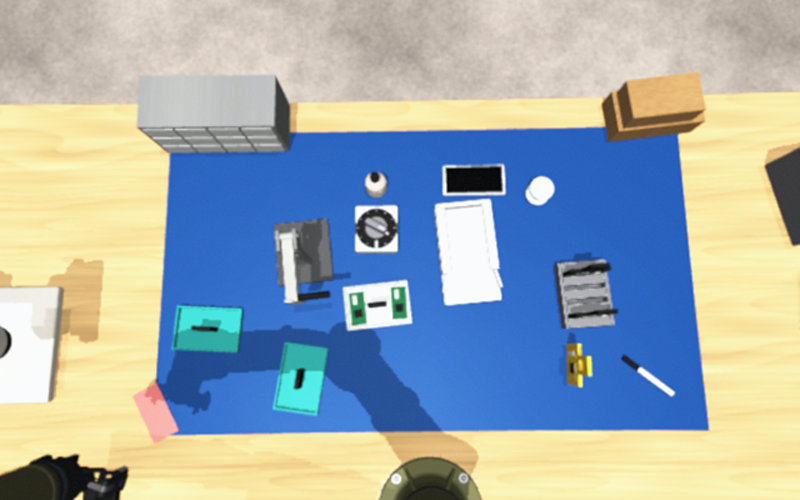

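Both views show: keeper stand at (300,255)/1.25 in top, white tray with boards at (377,305), two turquoise look-alikes (208,328) and (300,378), holder (468,250), pod (376,229), rack (585,293) with black carriers, and a yellow look-alike (578,365). I need enlarged crops.

```bash
python3 - <<'E'
from h import *
t=cv2.imread("pics/top0_full.png") ; s=cv2.imread("pics/scene0_full.png")
def c(im,cx,cy,w=100,h=75): return cv2.resize(im[cy-h//2:cy+h//2+1,cx-w//2:cx+w//2][:h],(400,300),interpolation=cv2.INTER_CUBIC)
cv2.imwrite("pics/m0.png",np.vstack([np.hstack([c(t,468,234),c(s,214,310)]),np.hstack([c(t,245,207),c(t,301,183,60,45)])]))
E
```

```text
(no output)
```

View pics/m0.png

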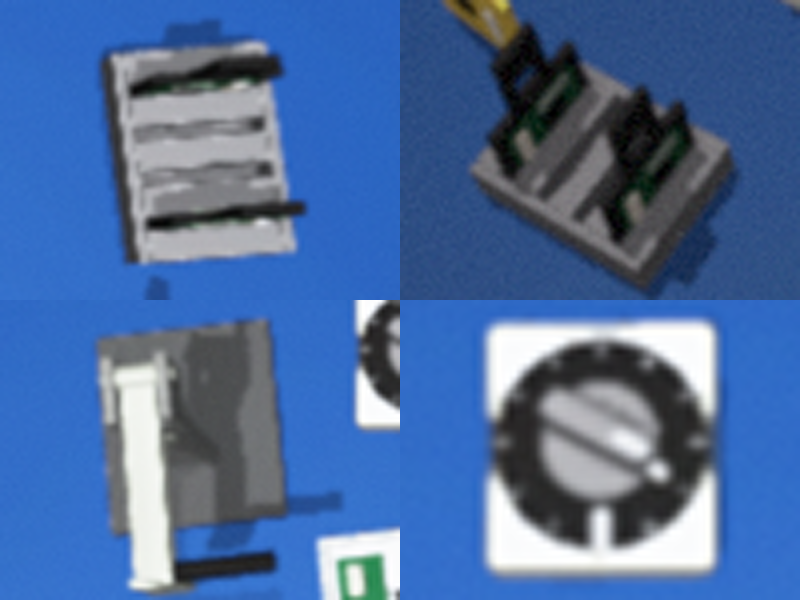

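Rack holds two black carriers (outer slots, top px ≈(472,213) and (478,250)); the yellow one stands outside. The tray is the white one at top px (302,244); knob's nose is about 65° CCW of the long mark.

```bash
python3 - <<'E'
from h import *
t=cv2.imread("pics/top0_full.png")
np.set_printoptions(precision=4,suppress=True)
def P(l,org,s,z): return px2("top",[[org[0]+a/s,org[1]+b/s] for a,b in l],z)
rc=P([(118,52),(270,42),(296,250),(135,262)],(418,197),4,.036);print("rack",rc[:,:2].tolist(),rc.mean(0))
print("tabs",P([(228,77),(283,66),(245,213),(305,208)],(418,197),4,.153))
f=P([(98,40),(268,20),(285,215),(112,230)],(195,170),4,.012);print("foot",f,f.mean(0))
print("bar",P([(178,272),(275,262)],(195,170),4,.202))
print("arm edges top(hinge L,R, tip L,R)",P([(118,75),(160,75),(132,283),(174,283)],(195,170),4,.2))
hsv=cv2.cvtColor(t,cv2.COLOR_BGR2HSV)
w=((hsv[...,1]<60)&(hsv[...,2]>150)).astype(np.uint8)
for c in cv2.findContours(w[100:290,120:560],cv2.RETR_EXTERNAL,cv2.CHAIN_APPROX_NONE)[0]:
    if cv2.contourArea(c)>150:
        r=cv2.minAreaRect(c+np.array([120,100])); b=cv2.boxPoints(r)
        print("white",np.round(r[0],1),np.round(r[1],1),round(r[2],1),"z16",px2("top",b,.016)[:,:2].round(4).tolist())
k=(hsv[...,2]<70).astype(np.uint8)
for c in cv2.findContours(k[100:290,120:560],cv2.RETR_LIST,cv2.CHAIN_APPROX_NONE)[0]:
    if cv2.contourArea(c)>20:
        r=cv2.minAreaRect(c+np.array([120,100])); print("black",np.round(r[0],1),np.round(r[1],1),round(r[2],1),"z.03",px2("top",[r[0]],.03)[0],"z.057",px2("top",[r[0]],.057)[0])
g=cv2.inRange(hsv,(40,80,30),(85,255,200))
for c in cv2.findContours(g[100:290,120:560],cv2.RETR_EXTERNAL,cv2.CHAIN_APPROX_NONE)[0]:
    if cv2.contourArea(c)>30:
        r=cv2.minAreaRect(c+np.array([120,100])); print("green",np.round(r[0],1),np.round(r[1],1),round(r[2],1),px2("top",[r[0]],.01)[0])
def c(im,cx,cy,w,h,W,H): return cv2.resize(im[int(cy-h/2):int(cy+h/2),int(cx-w/2):int(cx+w/2)],(W,H),interpolation=cv2.INTER_CUBIC)
s=cv2.imread("pics/scene0_full.png")
cv2.imwrite("pics/m1.png",np.vstack([np.hstack([c(s,204,300,50,38,400,304),c(s,352,180,76,60,380,300)[:300].copy() if 0 else c(s,356,176,80,60,400,304)]),np.hstack([c(t,372,200,80,60,400,296),c(s,298,270,80,60,400,296)])]))
E
```

```text
rack [[0.5481463507922717, -0.30937141664841483], [0.554025133231322, -0.4181388188895601], [0.4054576023730426, -0.4247485373663829], [0.39804098948861083, -0.3118901898904141]] [ 0.4764 -0.366   0.036 ]
tabs [[ 0.5135 -0.3462  0.153 ]
 [ 0.5203 -0.3821  0.153 ]
 [ 0.4252 -0.3505  0.153 ]
 [ 0.428  -0.3888  0.153 ]]
foot [[0.6517 0.3591 0.012 ]
 [0.6653 0.2319 0.012 ]
 [0.5178 0.2178 0.012 ]
 [0.5085 0.345  0.012 ]] [0.5858 0.2884 0.012 ]
bar [[0.4598 0.2595 0.202 ]
 [0.4652 0.199  0.202 ]]
arm edges top(hinge L,R, tip L,R) [[0.5863 0.3006 0.2   ]
 [0.5859 0.2738 0.2   ]
 [0.4535 0.2885 0.2   ]
 [0.4531 0.2622 0.2   ]]
white [301.3 243.8] [35.  52.2] 83.5 z16 [[0.5006, 0.1962], [0.5161, 0.0439], [0.4146, 0.0338], [0.3995, 0.1841]]
white [468.5 234.8] [53.7 38.7] 82.4 z16 [[0.5491, -0.3099], [0.5628, -0.422], [0.4081, -0.4303], [0.3945, -0.3205]]
white [300.5 194. ] [14. 33.] 90.0 z16 [[0.6268, 0.1653], [0.6254, 0.067], [0.5831, 0.0674], [0.5845, 0.1653]]
white [228.5 212.5] [59. 17.] 90.0 z16 [[0.6416, 0.3564], [0.6409, 0.3057], [0.4649, 0.3021], [0.4656, 0.3516]]
white [300.5 171. 
[... 938 characters left out ...]
65 0.057 ]
black [468.9 215.2] [ 6.3 36.5] 83.9 z.03 [ 0.5329 -0.3713  0.03  ] z.057 [ 0.5293 -0.3623  0.057 ]
black [241.2 201.2] [20.6  7.1] 58.0 z.03 [0.5833 0.2896 0.03  ] z.057 [0.5786 0.2845 0.057 ]
black [300.5 182. ] [28.6 29.3] 59.0 z.03 [0.6383 0.1153 0.03  ] z.057 [0.6324 0.1139 0.057 ]
black [299.5 141. ] [6. 5.] 90.0 z.03 [0.764  0.1177 0.03  ] z.057 [0.7555 0.1163 0.057 ]
black [378.7 143.2] [18.6 43. ] 88.6 z.03 [ 0.7534 -0.119   0.03  ] z.057 [ 0.745  -0.1155  0.057 ]
black [225.5 108. ] [16.  9.] 90.0 z.03 [0.8711 0.342  0.03  ] z.057 [0.8603 0.3358 0.057 ]
green [285.8 246.4] [24.7 10.9] 84.3 [0.4506 0.1601 0.01  ]
green [318.9 241.9] [24.5 10.7] 85.9 [0.4624 0.0634 0.01  ]
```

View pics/m1.png

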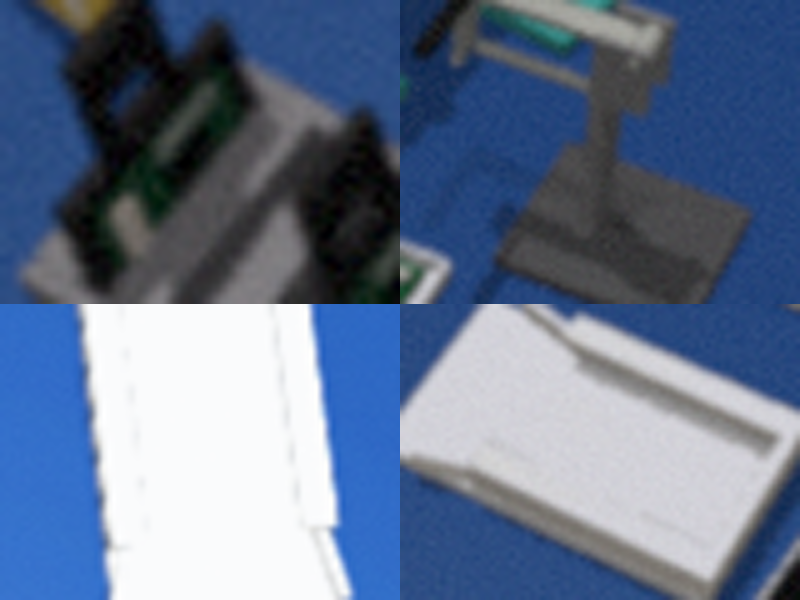

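Holder's mouth (splayed fins) faces −x; stand, flap bar and peg are clear. Now the helper for move numbers, and remaining poses.

```bash
cat >> h.py <<'E'
def to(x,y,z,yaw,o=None):
    o=o or manip.get_obs(); A=R.from_euler('xyz',o["eef_rot"],degrees=True); B=R.from_euler('xyz',[180,0,yaw],degrees=True)
    t=A.inv().apply(np.array([x,y,z])-o["tcp_pos"])/.4; r=(A.inv()*B).as_rotvec()/2
    print("travel",t.round(4).tolist(),"rot",r.round(4).tolist())
SO=np.array([.5578,.2865]);SY=5.4
def st(x,y): # stand -> world
    return SO+R.from_euler('z',SY,degrees=True).as_matrix()[:2,:2]@[x,y]
E
python3 - <<'E'
from h import *
np.set_printoptions(precision=4,suppress=True)
def P(l,org,s,z): return px2("top",[[org[0]+a/s,org[1]+b/s] for a,b in l],z)
print("holder gap",P([(122,10),(145,220),(273,10),(300,220)],(332,170),5,.04)[:,:2])
print("rail ends",P([(105,245),(338,222)],(332,170),5,.04)[:,:2])
print("far",px2("top",[[349,163],[392,160]],.04)[:,:2])
print("fin",px2("top",[[301.6,243.2]],.057))
# scene check of stand: peg tip, bar ends, carrier tabs
print("scene peg root/tip",proj("scene",[[*st(0,0),.14],[*st(-.095,0),.14],[*st(-.098,-.077),.195],[*st(-.098,-.011),.195]]))
print("scene tabs",proj("scene",[[.4266,-.350,.153],[.4266,-.390,.153],[.517,-.344,.153],[.517,-.384,.153]]))
b=st(-.098,-.057); to(*b,.28,95.4)
E
```

```text
holder gap [[ 0.6638 -0.0495]
 [ 0.5391 -0.0596]
 [ 0.6625 -0.1379]
 [ 0.538  -0.1488]]
rail ends [[ 0.5249 -0.0361]
 [ 0.5365 -0.1706]]
far [[ 0.6913 -0.0285]
 [ 0.6985 -0.1551]]
fin [[0.4558 0.1116 0.057 ]]
scene peg root/tip [[354.9551 163.468 ]
 [330.1741 154.2942]
 [319.2043 155.9596]
 [328.3638 144.0811]]
scene tabs [[194.9573 278.4435]
 [184.5866 289.2496]
 [221.5523 293.4894]
 [211.3633 304.8599]]
travel [-0.989, -0.7367, -0.1225] rot [-0.0007, 0.0005, 0.6119]
```

>>> arm_command --steps '[{"travel": [-0.12, -0.09, -0.12], "rot": [0, 0, 0.075]}, {"travel": [-0.989, -0.737, -0.1225], "rot": [0, 0, 0.612]}, {"travel": [-0.989, -0.737, -0.1225], "rot": [0, 0, 0.612]}, {"travel": [-0.989, -0.737, -0.1225], "rot": [0, 0, 0.612]}, {"travel": [-0.989, -0.737, -0.1225], "rot": [0, 0, 0.612]}, {"travel": [-0.989, -0.737, -0.1225], "rot": [0, 0, 0.612]}, {"travel": [-0.989, -0.737, -0.1225], "rot": [0, 0, 0.612]}, {"travel": [-0.989, -0.737, -0.1225], "rot": [0, 0, 0.612]}]' --gripper -1 --force 30

```text
time: 0.9
tcp_pos: [0.4008, 0.3003, 0.2762]
eef_rot: [-180.0, -0.0, 96.4]
contact_force: [0.7, 0.1, -0.5]
opening: 0.997
grip_force: 0.0
```

```bash
python3 - <<'E'
from h import *
b=st(-.098,-.057);to(*b,.28,95.4);o=manip.get_obs();print(o["joints"].round(),o["eef_rot"],o["tcp_pos"])
E
```

```text
travel [-0.2164, 0.1387, -0.0095] rot [-0.0001, -0.0, 0.0089]
[-45.  16.   8. 100.  -2.  64. -31.] [-1.79988476e+02 -2.92967099e-04  9.64147851e+01] [0.40078498 0.30032921 0.27621072]
```

>>> arm_command --steps '[{"travel": [-0.216, 0.139, -0.01], "rot": [0, 0, 0.009]}, {"travel": [-0.216, 0.139, -0.01], "rot": [0, 0, 0.009]}, {"travel": [-0.216, 0.139, -0.01], "rot": [0, 0, 0.009]}, {"travel": [-0.216, 0.139, -0.01], "rot": [0, 0, 0.009]}, {"travel": [-0.216, 0.139, -0.01], "rot": [0, 0, 0.009]}, {"travel": [-0.216, 0.139, -0.01], "rot": [0, 0, 0.009]}]'

```text
time: 1.5
tcp_pos: [0.4643, 0.2245, 0.28]
eef_rot: [-180.0, -0.0, 95.9]
contact_force: [0.1, -0.2, -0.1]
opening: 1.001
grip_force: 0.0
```

```bash
python3 - <<'E'
from h import *
b=st(-.098,-.057);to(*b,.178,95.4);o=manip.get_obs();print(b,o["eef_rot"],o["tcp_pos"])
E
```

```text
travel [-0.0104, 0.0023, 0.2549] rot [-0.0004, -0.0002, 0.0043]
[0.4655991  0.22053035] [-1.79953164e+02 -2.58307537e-02  9.58971553e+01] [0.46433113 0.22454613 0.2799654 ]
```

>>> arm_command --steps '[{"travel": [-0.01, 0.002, 0.1], "rot": [0, 0, 0.004]}, {"travel": [-0.01, 0.002, 0.2], "rot": [0, 0, 0.004]}, {"travel": [-0.01, 0.002, 0.255], "rot": [0, 0, 0.004]}, {"travel": [-0.01, 0.002, 0.255], "rot": [0, 0, 0.004]}, {"travel": [-0.01, 0.002, 0.255], "rot": [0, 0, 0.004]}, {"travel": [-0.01, 0.002, 0.255], "rot": [0, 0, 0.004]}]'

```text
time: 2.1
tcp_pos: [0.4673, 0.22, 0.1797]
eef_rot: [179.9, -0.1, 95.3]
contact_force: [0.7, 0.2, 0.6]
opening: 1.005
grip_force: 0.0
```

>>> arm_command --steps '[{"travel": [0, 0, 0], "rot": [0, 0, 0]}, {"travel": [0, 0, 0], "rot": [0, 0, 0]}, {"travel": [0, 0, 0], "rot": [0, 0, 0]}, {"travel": [0, 0, 0], "rot": [0, 0, 0]}, {"travel": [0, 0, 0], "rot": [0, 0, 0]}, {"travel": [0, 0, 0], "rot": [0, 0, 0]}, {"travel": [0, 0, 0], "rot": [0, 0, 0]}, {"travel": [0, 0, 0], "rot": [0, 0, 0]}]' --gripper 1 --force 30

```text
time: 2.9
tcp_pos: [0.4645, 0.2188, 0.1783]
eef_rot: [-179.8, 0.0, 95.3]
contact_force: [-7.3, -1.2, 8.1]
opening: 0.153
grip_force: 29.2
```

```bash
python3 - <<'E'
from h import *
o=manip.get_obs();print(o)
S=R.from_euler('z',SY,degrees=True).as_matrix()[:2,:2]; print("local",S.T@(o["tcp_pos"][:2]-SO))
E
```

```text
{'time': 2.9, 'joints': array([-34.74826227,  22.50047217,   9.67666734, 107.11609868,
        -4.82483531,  50.99705772, -17.4387996 ]), 'joint_vel': array([-0.05461372, -0.03402856, -0.09513977, -0.00346908, -0.02178808,
        0.05751694, -0.15131411]), 'joint_torque': array([  1.10244267, -46.35813832,   3.36032085, -23.15871835,
         0.44385346,  -2.53658921,  -0.07365162]), 'tcp_pos': array([0.4644587 , 0.21877958, 0.178269  ]), 'eef_rot': array([-1.79768557e+02,  2.29059980e-02,  9.53015473e+01]), 'contact_force': array([-7.34072435, -1.20234538,  8.10055739]), 'ft_torque': array([-0.2186924 ,  1.60287385,  0.02620153]), 'grip_force': 29.21099066734314, 'opening': 0.15333750533684387}
local [-0.09930011 -0.05863568]
```

>>> arm_command --steps '[{"travel": [0, 0.003, -0.0415], "rot": [0, 0, 0]}, {"travel": [0, 0.011, -0.082], "rot": [0, 0, 0]}, {"travel": [0, 0.024, -0.122], "rot": [0, 0, 0]}, {"travel": [0, 0.042, -0.159], "rot": [0, 0, 0]}, {"travel": [0, 0.065, -0.194], "rot": [0, 0, 0]}, {"travel": [0, 0.0925, -0.225], "rot": [0, 0, 0]}, {"travel": [0, 0.1235, -0.2525], "rot": [0, 0, 0]}, {"travel": [0, 0.158, -0.276], "rot": [0, 0, 0]}]'

```text
time: 3.7
tcp_pos: [0.5239, 0.2249, 0.291]
eef_rot: [-179.4, -0.1, 95.4]
contact_force: [-13.4, -1.1, 19.9]
opening: 0.15
grip_force: 30.0
```

>>> arm_command --steps '[{"travel": [0, 0.037, -0.0185], "rot": [0, 0, 0]}, {"travel": [0, 0.0765, -0.032], "rot": [0, 0, 0]}, {"travel": [0, 0.117, -0.041], "rot": [0, 0, 0]}, {"travel": [0, 0.1585, -0.044], "rot": [0, 0, 0]}, {"travel": [0, 0.2, -0.0415], "rot": [0, 0, 0]}, {"travel": [0, 0.241, -0.034], "rot": [0, 0, 0]}, {"travel": [0, 0.2805, -0.0215], "rot": [0, 0, 0]}, {"travel": [0, 0.2895, -0.0175], "rot": [0, 0, 0]}]'

```text
time: 4.5
tcp_pos: [0.6462, 0.237, 0.2953]
eef_rot: [179.9, -0.1, 95.3]
contact_force: [0.9, 2.8, 4.9]
opening: 0.149
grip_force: 31.3
```

```bash
python3 - <<'E'
from h import *
o=manip.get_obs();print(o["contact_force"],o["opening"],o["grip_force"],o["joints"].round())
S=R.from_euler('z',SY,degrees=True).as_matrix()[:2,:2]; print("local",S.T@(o["tcp_pos"][:2]-SO),o["tcp_pos"])
snap("scene","s1",(290,80,450,220),5);snap("top","t1",(170,100,330,220),5)
E
```

```text
[0.93768096 2.75208358 4.90728443] 0.14856689077743768 31.275503039360046 [-28.  33.  11.  69.  -6.  79. -12.]
local [ 0.08332158 -0.05761178] [0.64617354 0.23698515 0.29525533]
```

View pics/t1.png

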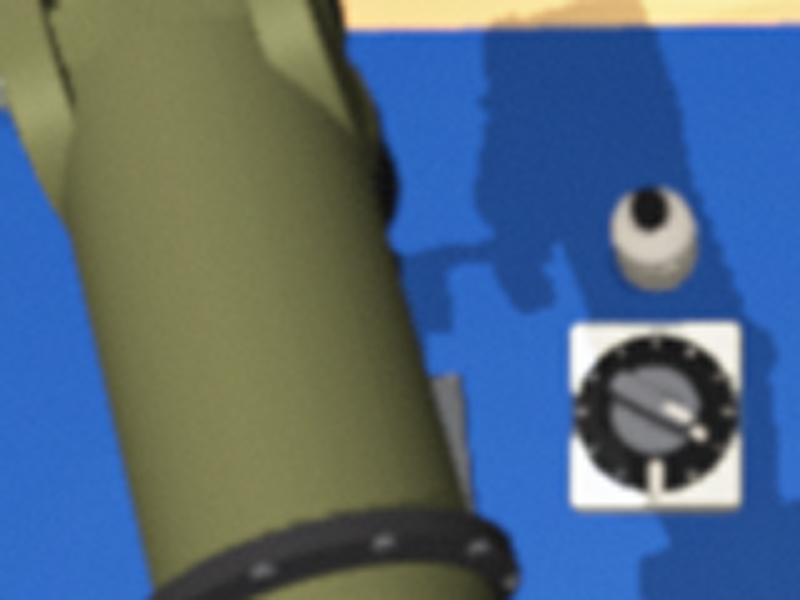

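Bar is at θ≈2.0 with the grip intact; the arm hides the stand from above. Release and rise.

>>> arm_command --steps '[{"travel": [0, 0, 0], "rot": [0, 0, 0]}, {"travel": [0, 0, 0], "rot": [0, 0, 0]}, {"travel": [0, 0, 0], "rot": [0, 0, 0]}, {"travel": [0, 0, 0], "rot": [0, 0, 0]}, {"travel": [0, 0, -0.08], "rot": [0, 0, 0]}, {"travel": [0, 0, -0.16], "rot": [0, 0, 0]}, {"travel": [0, 0, -0.2], "rot": [0, 0, 0]}, {"travel": [0, 0, -0.2], "rot": [0, 0, 0]}]' --gripper -1

```text
time: 5.4
tcp_pos: [0.6456, 0.2353, 0.3785]
eef_rot: [179.7, -0.1, 95.2]
contact_force: [0.1, -0.6, -0.4]
opening: 0.999
grip_force: 0.0
```

```bash
python3 - <<'E'
from h import *
to(.517,-.364,.30,3);to(.58,-.06,.38,45)
E
```

```text
travel [-1.4628, -0.4582, 0.1927] rot [0.0015, -0.0023, 0.805]
travel [-0.7202, -0.2309, -0.0055] rot [0.002, -0.0015, 0.4385]
```

>>> arm_command --steps '[{"travel": [-0.72, -0.23, 0], "rot": [0, 0, 0.438]}, {"travel": [-0.72, -0.23, 0], "rot": [0, 0, 0.438]}, {"travel": [-0.72, -0.23, 0], "rot": [0, 0, 0.438]}, {"travel": [-0.72, -0.23, 0], "rot": [0, 0, 0.438]}, {"travel": [-0.72, -0.23, 0], "rot": [0, 0, 0.438]}, {"travel": [-0.72, -0.23, 0], "rot": [0, 0, 0.438]}, {"travel": [-0.72, -0.23, 0], "rot": [0, 0, 0.438]}, {"travel": [-0.72, -0.23, 0], "rot": [0, 0, 0.438]}]'

```text
time: 6.2
tcp_pos: [0.5788, -0.0614, 0.3749]
eef_rot: [-180.0, 0.0, 44.9]
contact_force: [-0.2, 0.4, -0.4]
opening: 1.002
grip_force: 0.0
```

```bash
python3 - <<'E'
from h import *
to(.52,-.364,.25,3)
E
```

```text
travel [-0.6379, 0.4322, 0.3124] rot [-0.0002, 0.0005, 0.3657]
```

>>> arm_command --steps '[{"travel": [-0.638, 0.432, 0.31], "rot": [0, 0, 0.366]}, {"travel": [-0.638, 0.432, 0.31], "rot": [0, 0, 0.366]}, {"travel": [-0.638, 0.432, 0.31], "rot": [0, 0, 0.366]}, {"travel": [-0.638, 0.432, 0.31], "rot": [0, 0, 0.366]}, {"travel": [-0.638, 0.432, 0.31], "rot": [0, 0, 0.366]}, {"travel": [-0.638, 0.432, 0.31], "rot": [0, 0, 0.366]}, {"travel": [-0.638, 0.432, 0.31], "rot": [0, 0, 0.366]}, {"travel": [-0.638, 0.432, 0.31], "rot": [0, 0, 0.366]}]'

```text
time: 7.0
tcp_pos: [0.5195, -0.3652, 0.2484]
eef_rot: [-180.0, 0.3, 2.9]
contact_force: [0.3, 1.1, 0.2]
opening: 0.997
grip_force: 0.0
```

```bash
python3 - <<'E'
from h import *
to(.52,-.364,.117,3);o=manip.get_obs();print(o["joints"].round())
t=viewer.capture("top")[:,:,::-1];s=viewer.capture("scene")[:,:,::-1]
cv2.imwrite("pics/t2_full.png",t);cv2.imwrite("pics/s2_full.png",s)
def c(im,cx,cy,w,h): return cv2.resize(im[cy-h//2:cy+h//2,cx-w//2:cx+w//2],(400,300),interpolation=cv2.INTER_CUBIC)
cv2.imwrite("pics/m2.png",np.vstack([np.hstack([c(t,470,230,120,90),c(s,220,290,120,90)]),np.hstack([c(t,235,195,120,90),c(s,350,165,120,90)])]))
E
```

```text
travel [0.003, -0.0028, 0.3285] rot [-0.0002, 0.0025, -0.0007]
[ 13.  33.  36.  83. -19.  71. -37.]
```

View pics/m2.png

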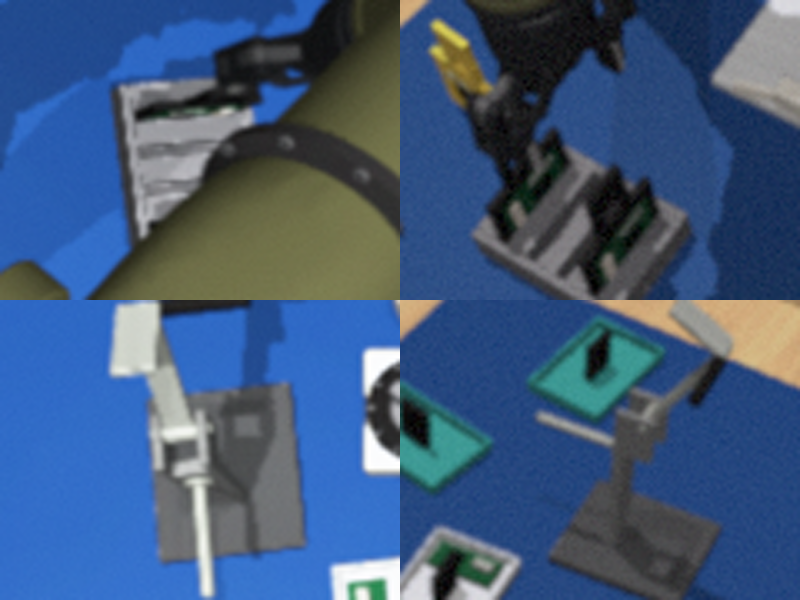

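Flap stays open; peg clearly visible, tip at top px ≈(237,238). Descend on the far carrier.

>>> arm_command --steps '[{"travel": [0.003, -0.003, 0.08], "rot": [0, 0, 0]}, {"travel": [0.003, -0.003, 0.16], "rot": [0, 0, 0]}, {"travel": [0.003, -0.003, 0.24], "rot": [0, 0, 0]}, {"travel": [0.003, -0.003, 0.29], "rot": [0, 0, 0]}, {"travel": [0.003, -0.003, 0.325], "rot": [0, 0, 0]}, {"travel": [0.003, -0.003, 0.325], "rot": [0, 0, 0]}, {"travel": [0.003, -0.003, 0.325], "rot": [0, 0, 0]}]'

```text
time: 7.8
tcp_pos: [0.524, -0.3606, 0.1224]
eef_rot: [180.0, -0.1, 3.2]
contact_force: [-0.2, 0.3, 0.8]
opening: 0.997
grip_force: 0.0
```

>>> arm_command --steps '[{"travel": [0, 0, 0], "rot": [0, 0, 0]}, {"travel": [0, 0, 0], "rot": [0, 0, 0]}, {"travel": [0, 0, 0], "rot": [0, 0, 0]}, {"travel": [0, 0, 0], "rot": [0, 0, 0]}, {"travel": [0, 0, 0], "rot": [0, 0, 0]}, {"travel": [0, 0, 0], "rot": [0, 0, 0]}, {"travel": [0, 0, 0], "rot": [0, 0, 0]}]' --gripper 1 --force 40

```text
time: 8.5
tcp_pos: [0.5234, -0.3614, 0.1225]
eef_rot: [180.0, -0.1, 3.1]
contact_force: [-0.4, 0.4, 5.8]
opening: 0.458
grip_force: 40.2
```

```bash
python3 - <<'E'
from h import *
np.set_printoptions(precision=4,suppress=True)
o=manip.get_obs();print(o["tcp_pos"],o["eef_rot"],o["contact_force"],o["opening"])
print(px2("top",[[235,204],[236.9,237.5]],.14), st(0,0),st(-.095,0))
E
```

```text
[ 0.5234 -0.3614  0.1225] [179.971   -0.0699   3.144 ] [-0.4214  0.3794  5.7962] 0.4579453527992523
[[0.5566 0.2852 0.14  ]
 [0.4668 0.2782 0.14  ]] [0.5578 0.2865] [0.4632 0.2776]
```

>>> arm_command --steps '[{"travel": [0, 0, -0.05], "rot": [0, 0, 0]}, {"travel": [0, 0, -0.12], "rot": [0, 0, 0]}, {"travel": [0, 0, -0.22], "rot": [0, 0, 0]}, {"travel": [0, 0, -0.33], "rot": [0, 0, 0]}, {"travel": [0, 0, -0.44], "rot": [0, 0, 0]}, {"travel": [0, 0, -0.46], "rot": [0, 0, 0]}, {"travel": [0, 0, -0.46], "rot": [0, 0, 0]}]'

```text
time: 9.2
tcp_pos: [0.5232, -0.3618, 0.3071]
eef_rot: [179.9, -0.1, 3.1]
contact_force: [-0.2, -0.7, -1.6]
opening: 0.457
grip_force: 40.9
```

```bash
python3 - <<'E'
from h import *
o=manip.get_obs();print(o["tcp_pos"],o["contact_force"],o["opening"])
p=st(-.14,0);print(p);to(.47,-.05,.30,4);to(*p,.30,5.4)
E
```

```text
[ 0.52319115 -0.3617919   0.30705096] [-0.22198568 -0.72774429 -1.59130718] 0.4574789675051669
[0.41842132 0.27332484]
travel [-0.0903, -0.7856, 0.0161] rot [0.0009, -0.0012, -0.0076]
travel [-0.1749, -1.5997, 0.0144] rot [0.0009, -0.0012, -0.0198]
```

>>> arm_command --steps '[{"travel": [-0.005, -0.05, 0], "rot": [0, 0, 0]}, {"travel": [-0.015, -0.14, 0], "rot": [0, 0, 0]}, {"travel": [-0.027, -0.25, 0], "rot": [0, 0, -0.003]}, {"travel": [-0.04, -0.36, 0], "rot": [0, 0, -0.005]}, {"travel": [-0.052, -0.47, 0], "rot": [0, 0, -0.007]}, {"travel": [-0.064, -0.58, 0], "rot": [0, 0, -0.01]}, {"travel": [-0.076, -0.69, 0], "rot": [0, 0, -0.01]}, {"travel": [-0.088, -0.8, 0], "rot": [0, 0, -0.01]}]'

```text
time: 10.0
tcp_pos: [0.4687, -0.0414, 0.3036]
eef_rot: [-180.0, 0.2, 4.3]
contact_force: [1.2, 0.1, -0.5]
opening: 0.461
grip_force: 40.9
```

>>> arm_command --steps '[{"travel": [-0.012, -0.11, 0], "rot": [0, 0, -0.002]}, {"travel": [-0.024, -0.22, 0], "rot": [0, 0, -0.004]}, {"travel": [-0.036, -0.33, 0], "rot": [0, 0, -0.006]}, {"travel": [-0.048, -0.44, 0], "rot": [0, 0, -0.008]}, {"travel": [-0.06, -0.55, 0], "rot": [0, 0, -0.01]}, {"travel": [-0.072, -0.66, 0], "rot": [0, 0, -0.01]}, {"travel": [-0.08, -0.75, 0], "rot": [0, 0, -0.01]}, {"travel": [-0.087, -0.8, 0], "rot": [0, 0, -0.01]}]'

```text
time: 10.8
tcp_pos: [0.4093, 0.2763, 0.3031]
eef_rot: [179.9, 0.2, 5.7]
contact_force: [-0.8, -0.5, -1.4]
opening: 0.459
grip_force: 41.0
```

```bash
python3 - <<'E'
from h import *
o=manip.get_obs();print(o["tcp_pos"],o["eef_rot"],o["joint_vel"].round(1),o["opening"],o["joints"].round())
p=st(-.14,0);to(*p,.1545,5.4)
E
```

```text
[0.40931325 0.27627981 0.30307526] [179.92518062   0.21898909   5.6975934 ] [-13.7   5.9  -3.1  -8.   -0.6   2.8 -19. ] 0.45943073819843144 [ -57.   15.   27.   98.   -7.   69. -112.]
travel [0.0233, 0.0091, 0.3714] rot [0.0007, 0.0019, 0.0026]
```

>>> arm_command --steps '[{"travel": [0.02, 0.009, 0.07], "rot": [0, 0.002, 0.003]}, {"travel": [0.023, 0.009, 0.15], "rot": [0, 0.002, 0.003]}, {"travel": [0.023, 0.009, 0.23], "rot": [0, 0.002, 0.003]}, {"travel": [0.023, 0.009, 0.31], "rot": [0, 0.002, 0.003]}, {"travel": [0.023, 0.009, 0.37], "rot": [0, 0.002, 0.003]}, {"travel": [0.023, 0.009, 0.37], "rot": [0, 0.002, 0.003]}, {"travel": [0.023, 0.009, 0.37], "rot": [0, 0.002, 0.003]}, {"travel": [0.023, 0.009, 0.37], "rot": [0, 0.002, 0.003]}]'

```text
time: 11.6
tcp_pos: [0.4216, 0.2703, 0.1583]
eef_rot: [-180.0, -0.3, 5.1]
contact_force: [0.7, -0.5, -1.9]
opening: 0.461
grip_force: 41.0
```

```bash
python3 - <<'E'
from h import *
np.set_printoptions(precision=4,suppress=True)
o=manip.get_obs();print(o["tcp_pos"],o["eef_rot"],o["joint_vel"].round(1),o["opening"])
p=st(-.14,-.0015);to(*p,.1545,5.4);p=st(-.035,-.0015);to(*p,.1545,5.4)
t=viewer.capture("top")[:,:,::-1];s=viewer.capture("scene")[:,:,::-1]
def c(im,cx,cy,w,h): return cv2.resize(im[cy-h//2:cy+h//2,cx-w//2:cx+w//2],(400,300),interpolation=cv2.INTER_CUBIC)
cv2.imwrite("pics/m3.png",np.hstack([c(t,235,210,80,60),c(s,335,160,80,60)]))
print(proj("scene",[[*(o["tcp_pos"][:2]),o["tcp_pos"][2]-.0145]]))
E
```

```text
[0.4216 0.2703 0.1583] [-179.9748   -0.2821    5.0808] [-0.1 -0.8  0.1 -0.3 -0.  -0.1  0.2] 0.4612996031045981
travel [-0.0074, -0.0044, 0.0096] rot [-0.0002, -0.0025, -0.0028]
travel [0.2551, -0.0059, 0.0109] rot [-0.0002, -0.0025, -0.0028]
[[319.0552 150.1014]]
```

View pics/m3.png

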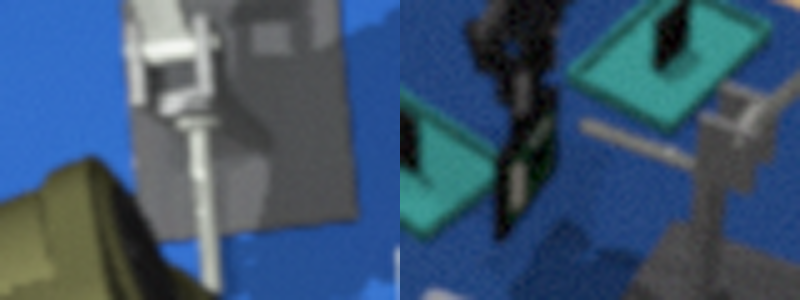

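Carrier hangs upright in the grip, its eye in line with the peg (scene px (319,150) vs. extended peg line). Slide on.

>>> arm_command --steps '[{"travel": [0, -0.005, 0.01], "rot": [0, -0.002, -0.003]}, {"travel": [0.03, -0.005, 0.01], "rot": [0, -0.002, -0.003]}, {"travel": [0.06, -0.005, 0.01], "rot": [0, -0.002, -0.003]}, {"travel": [0.09, -0.005, 0.01], "rot": [0, -0.002, -0.003]}, {"travel": [0.12, -0.005, 0.01], "rot": [0, -0.002, -0.003]}, {"travel": [0.15, -0.005, 0.01], "rot": [0, -0.002, -0.003]}, {"travel": [0.15, -0.005, 0.01], "rot": [0, -0.002, -0.003]}, {"travel": [0.15, -0.005, 0.01], "rot": [0, -0.002, -0.003]}]'

```text
time: 12.5
tcp_pos: [0.4808, 0.2772, 0.1535]
eef_rot: [180.0, 0.0, 5.4]
contact_force: [-0.7, -0.5, -1.9]
opening: 0.46
grip_force: 41.0
```

```bash
python3 - <<'E'
from h import *
np.set_printoptions(precision=4,suppress=True)
o=manip.get_obs();print(o["tcp_pos"],o["eef_rot"],o["contact_force"],o["ft_torque"],o["opening"])
p=st(-.033,-.001);to(*p,.1545,5.4);to(*p,.1475,5.4)
E
```

```text
[0.4808 0.2772 0.1535] [179.9758   0.0431   5.3968] [-0.7192 -0.502  -1.8751] [0.0543 0.0421 0.0132] 0.4597565641504239
travel [0.1112, -0.0025, -0.0026] rot [0.0002, 0.0004, -0.0]
travel [0.1112, -0.0025, 0.0149] rot [0.0002, 0.0004, -0.0]
```

>>> arm_command --steps '[{"travel": [0.03, -0.002, 0], "rot": [0, 0, 0]}, {"travel": [0.06, -0.002, 0], "rot": [0, 0, 0]}, {"travel": [0.09, -0.002, 0], "rot": [0, 0, 0]}, {"travel": [0.111, -0.002, 0], "rot": [0, 0, 0]}, {"travel": [0.111, -0.002, 0.004], "rot": [0, 0, 0]}, {"travel": [0.111, -0.002, 0.008], "rot": [0, 0, 0]}, {"travel": [0.111, -0.002, 0.012], "rot": [0, 0, 0]}, {"travel": [0.111, -0.002, 0.012], "rot": [0, 0, 0]}]'

```text
time: 13.3
tcp_pos: [0.5243, 0.2825, 0.1487]
eef_rot: [180.0, 0.1, 5.4]
contact_force: [-0.1, -0.9, -2.1]
opening: 0.461
grip_force: 41.0
```

```bash
python3 - <<'E'
from h import *
np.set_printoptions(precision=4,suppress=True)
o=manip.get_obs();print(o["tcp_pos"],o["eef_rot"],o["contact_force"],o["ft_torque"],o["opening"])
E
```

```text
[0.5243 0.2825 0.1487] [179.9917   0.0514   5.4468] [-0.1471 -0.9038 -2.1071] [ 0.0371  0.011  -0.0061] 0.460947677773717
```

>>> arm_command --steps '[{"travel": [0, 0, 0.005], "rot": [0, 0, 0]}, {"travel": [0, 0, 0.007], "rot": [0, 0, 0]}, {"travel": [0, 0, 0.007], "rot": [0, 0, 0]}]'

```text
time: 13.6
tcp_pos: [0.5247, 0.2826, 0.148]
eef_rot: [-179.9, -0.0, 5.4]
contact_force: [-4.2, -1.9, 13.0]
opening: 0.46
grip_force: 42.6
```

>>> arm_command --steps '[{"travel": [0, 0, 0], "rot": [0, 0, 0]}, {"travel": [0, 0, 0], "rot": [0, 0, 0]}, {"travel": [0, 0, 0], "rot": [0, 0, 0]}, {"travel": [0, 0, 0], "rot": [0, 0, 0]}, {"travel": [0, 0, 0], "rot": [0, 0, 0]}, {"travel": [0, 0, 0], "rot": [0, 0, 0]}]' --gripper -1

```text
time: 14.2
tcp_pos: [0.5249, 0.2825, 0.1461]
eef_rot: [180.0, 0.0, 5.4]
contact_force: [0.1, 0.1, 0.1]
opening: 1.0
grip_force: 0.0
```

>>> arm_command --steps '[{"travel": [0, 0, -0.05], "rot": [0, 0, 0]}, {"travel": [0, 0, -0.13], "rot": [0, 0, 0]}, {"travel": [0, 0, -0.23], "rot": [0, 0, 0]}, {"travel": [0, 0, -0.33], "rot": [0, 0, 0]}, {"travel": [0, 0, -0.4], "rot": [0, 0, 0]}, {"travel": [0, 0, -0.4], "rot": [0, 0, 0]}, {"travel": [0, 0, -0.4], "rot": [0, 0, 0]}]'

```text
time: 14.9
tcp_pos: [0.525, 0.2825, 0.3064]
eef_rot: [-180.0, -0.0, 5.4]
contact_force: [0.8, 0.6, -0.8]
opening: 0.999
grip_force: 0.0
```

```bash
python3 - <<'E'
from h import *
o=manip.get_obs();print(o["tcp_pos"],o["joints"].round())
to(.47,-.05,.31,4)
E
```

```text
[0.52497937 0.28248982 0.30637436] [ -47.   25.   26.   83.  -11.   74. -104.]
travel [-0.2155, 0.8145, -0.0096] rot [-0.0002, -0.0003, 0.0125]
```

>>> arm_command --steps '[{"travel": [-0.215, 0.81, -0.01], "rot": [0, 0, 0.012]}, {"travel": [-0.215, 0.81, -0.01], "rot": [0, 0, 0.012]}, {"travel": [-0.215, 0.81, -0.01], "rot": [0, 0, 0.012]}, {"travel": [-0.215, 0.81, -0.01], "rot": [0, 0, 0.012]}, {"travel": [-0.215, 0.81, -0.01], "rot": [0, 0, 0.012]}, {"travel": [-0.215, 0.81, -0.01], "rot": [0, 0, 0.012]}, {"travel": [-0.215, 0.81, -0.01], "rot": [0, 0, 0.012]}, {"travel": [-0.215, 0.81, -0.01], "rot": [0, 0, 0.012]}]'

```text
time: 15.7
tcp_pos: [0.4679, -0.0538, 0.3095]
eef_rot: [179.9, 0.1, 3.6]
contact_force: [-0.7, 0.8, -0.3]
opening: 1.0
grip_force: 0.0
```

```bash
python3 - <<'E'
from h import *
o=manip.get_obs();print(o["tcp_pos"],o["joints"].round())
to(.43,-.3685,.25,3)
E
```

```text
[ 0.46789917 -0.05375048  0.30954215] [-23.  13.  34. 100.  -8.  69. -73.]
travel [-0.1432, 0.7792, 0.1505] rot [0.0009, 0.0009, 0.0049]
```

>>> arm_command --steps '[{"travel": [-0.143, 0.78, 0.15], "rot": [0, 0, 0.005]}, {"travel": [-0.143, 0.78, 0.15], "rot": [0, 0, 0.005]}, {"travel": [-0.143, 0.78, 0.15], "rot": [0, 0, 0.005]}, {"travel": [-0.143, 0.78, 0.15], "rot": [0, 0, 0.005]}, {"travel": [-0.143, 0.78, 0.15], "rot": [0, 0, 0.005]}, {"travel": [-0.143, 0.78, 0.15], "rot": [0, 0, 0.005]}, {"travel": [-0.143, 0.78, 0.15], "rot": [0, 0, 0.005]}, {"travel": [-0.143, 0.78, 0.15], "rot": [0, 0, 0.005]}]'

```text
time: 16.5
tcp_pos: [0.4329, -0.3662, 0.2478]
eef_rot: [-180.0, 0.2, 3.2]
contact_force: [-0.6, 0.3, -1.2]
opening: 1.002
grip_force: 0.0
```

```bash
python3 - <<'E'
from h import *
o=manip.get_obs();print(o["tcp_pos"],o["joint_vel"].round(1))
to(.43,-.3685,.121,3)
t=viewer.capture("top")[:,:,::-1];s=viewer.capture("scene")[:,:,::-1];cv2.imwrite("pics/t4_full.png",t);cv2.imwrite("pics/s4_full.png",s)
def c(im,cx,cy,w,h): return cv2.resize(im[cy-h//2:cy+h//2,cx-w//2:cx+w//2],(400,300),interpolation=cv2.INTER_CUBIC)
cv2.imwrite("pics/m4.png",np.vstack([np.hstack([c(t,300,210,160,120),c(s,220,290,100,74)]),np.hstack([c(t,235,210,80,60),c(s,335,160,80,60)])]))
E
```

```text
[ 0.43292697 -0.36616958  0.24781825] [-3.6 -2.  -2.   1.2 -0.2  1.  -2.6]
travel [-0.0063, 0.0055, 0.3171] rot [-0.0001, 0.0021, 0.0015]
```

View pics/m4.png

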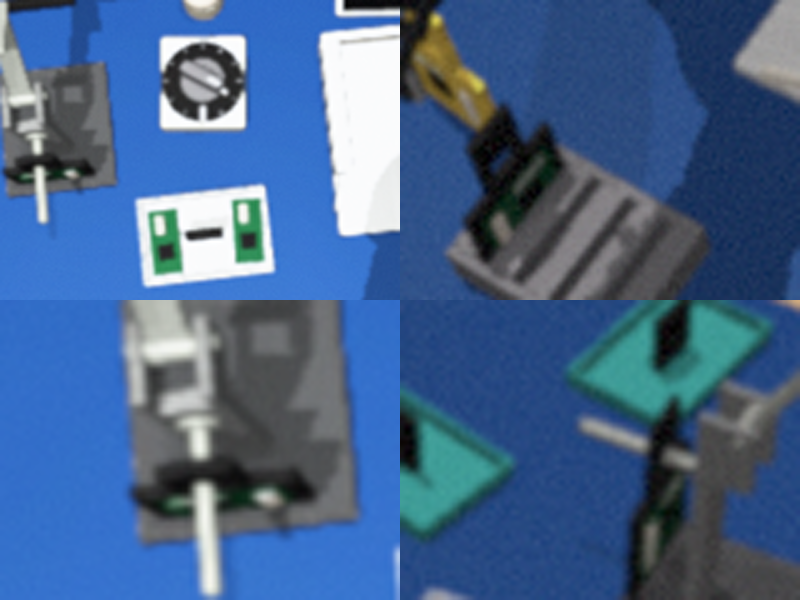

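First carrier hangs on the peg; second stands at the near slot (scene crop), with the yellow look-alike well clear. Descend.

>>> arm_command --steps '[{"travel": [-0.006, 0.005, 0.08], "rot": [0, 0, 0]}, {"travel": [-0.006, 0.005, 0.16], "rot": [0, 0, 0]}, {"travel": [-0.006, 0.005, 0.24], "rot": [0, 0, 0]}, {"travel": [-0.006, 0.005, 0.29], "rot": [0, 0, 0]}, {"travel": [-0.006, 0.005, 0.315], "rot": [0, 0, 0]}, {"travel": [-0.006, 0.005, 0.315], "rot": [0, 0, 0]}, {"travel": [-0.006, 0.005, 0.315], "rot": [0, 0, 0]}]'

```text
time: 17.3
tcp_pos: [0.4335, -0.3653, 0.1251]
eef_rot: [180.0, -0.0, 3.5]
contact_force: [-0.5, 0.3, 0.4]
opening: 1.0
grip_force: 0.0
```

>>> arm_command --steps '[{"travel": [0, 0, 0], "rot": [0, 0, 0]}, {"travel": [0, 0, 0], "rot": [0, 0, 0]}, {"travel": [0, 0, 0], "rot": [0, 0, 0]}, {"travel": [0, 0, 0], "rot": [0, 0, 0]}, {"travel": [0, 0, 0], "rot": [0, 0, 0]}, {"travel": [0, 0, 0], "rot": [0, 0, 0]}, {"travel": [0, 0, 0], "rot": [0, 0, 0]}]' --gripper 1 --force 40

```text
time: 18.0
tcp_pos: [0.433, -0.3662, 0.1249]
eef_rot: [179.9, -0.1, 3.5]
contact_force: [0.2, -0.3, 5.5]
opening: 0.458
grip_force: 40.5
```

>>> arm_command --steps '[{"travel": [0, 0, -0.05], "rot": [0, 0, 0]}, {"travel": [0, 0, -0.12], "rot": [0, 0, 0]}, {"travel": [0, 0, -0.22], "rot": [0, 0, 0]}, {"travel": [0, 0, -0.33], "rot": [0, 0, 0]}, {"travel": [0, 0, -0.44], "rot": [0, 0, 0]}, {"travel": [0, 0, -0.46], "rot": [0, 0, 0]}, {"travel": [0, 0, -0.46], "rot": [0, 0, 0]}]'

```text
time: 18.7
tcp_pos: [0.4329, -0.3658, 0.3092]
eef_rot: [179.9, -0.1, 3.5]
contact_force: [0.6, -0.1, -2.4]
opening: 0.455
grip_force: 41.0
```

```bash
python3 - <<'E'
from h import *
o=manip.get_obs();print(o["tcp_pos"],o["eef_rot"],o["contact_force"],o["opening"])
p=st(-.14,-.001);print(p);to(.42,-.05,.30,4);to(*p,.30,5.4)
E
```

```text
[ 0.43293307 -0.3657789   0.30920349] [ 1.79941441e+02 -1.07043471e-01  3.49288206e+00] [ 0.61533398 -0.1259016  -2.36834204] 0.45473098729045236
[0.41851543 0.27232927]
travel [0.0158, -0.79, 0.0222] rot [0.0005, -0.0009, -0.0044]
travel [0.0612, -1.5945, 0.0215] rot [0.0005, -0.0009, -0.0166]
```

>>> arm_command --steps '[{"travel": [0.007, -0.05, 0], "rot": [0, 0, 0]}, {"travel": [0.018, -0.14, 0], "rot": [0, 0, 0]}, {"travel": [0.03, -0.25, 0], "rot": [0, 0, -0.003]}, {"travel": [0.043, -0.36, 0], "rot": [0, 0, -0.005]}, {"travel": [0.055, -0.47, 0], "rot": [0, 0, -0.007]}, {"travel": [0.065, -0.58, 0], "rot": [0, 0, -0.008]}, {"travel": [0.075, -0.69, 0], "rot": [0, 0, -0.008]}, {"travel": [0.085, -0.8, 0], "rot": [0, 0, -0.008]}]'

```text
time: 19.5
tcp_pos: [0.4458, -0.0418, 0.3062]
eef_rot: [-180.0, 0.2, 4.4]
contact_force: [0.8, -0.4, -2.6]
opening: 0.46
grip_force: 41.0
```

>>> arm_command --steps '[{"travel": [-0.003, -0.11, 0], "rot": [0, 0, -0.001]}, {"travel": [-0.006, -0.22, 0], "rot": [0, 0, -0.002]}, {"travel": [-0.01, -0.33, 0], "rot": [0, 0, -0.004]}, {"travel": [-0.014, -0.44, 0], "rot": [0, 0, -0.006]}, {"travel": [-0.018, -0.55, 0], "rot": [0, 0, -0.008]}, {"travel": [-0.022, -0.66, 0], "rot": [0, 0, -0.008]}, {"travel": [-0.024, -0.75, 0], "rot": [0, 0, -0.008]}, {"travel": [-0.024, -0.79, 0], "rot": [0, 0, -0.008]}]'

```text
time: 20.3
tcp_pos: [0.4109, 0.274, 0.3055]
eef_rot: [179.9, 0.3, 5.6]
contact_force: [-0.4, 0.0, -1.7]
opening: 0.459
grip_force: 41.0
```

```bash
python3 - <<'E'
from h import *
o=manip.get_obs();print(o["tcp_pos"],o["eef_rot"],o["joint_vel"].round(1),o["opening"],o["joints"].round())
p=st(-.14,-.001);to(*p,.157,5.4)
E
```

```text
[0.41094433 0.27396139 0.30553773] [179.93902      0.2569285    5.62576791] [ -8.8   6.1  -1.1  -8.7  -0.2   3.2 -12.8] 0.4590700300073711 [ -53.   15.   21.   98.   -6.   69. -114.]
travel [0.0201, 0.0055, 0.3713] rot [0.0005, 0.0022, 0.002]
```

>>> arm_command --steps '[{"travel": [0.015, 0.005, 0.07], "rot": [0, 0.002, 0.002]}, {"travel": [0.017, 0.005, 0.15], "rot": [0, 0.002, 0.002]}, {"travel": [0.017, 0.005, 0.23], "rot": [0, 0.002, 0.002]}, {"travel": [0.017, 0.005, 0.31], "rot": [0, 0.002, 0.002]}, {"travel": [0.017, 0.005, 0.37], "rot": [0, 0.002, 0.002]}, {"travel": [0.017, 0.005, 0.37], "rot": [0, 0.002, 0.002]}, {"travel": [0.017, 0.005, 0.37], "rot": [0, 0.002, 0.002]}, {"travel": [0.017, 0.005, 0.37], "rot": [0, 0.002, 0.002]}]'

```text
time: 21.1
tcp_pos: [0.421, 0.2688, 0.1611]
eef_rot: [-180.0, -0.3, 5.1]
contact_force: [0.4, 0.1, -1.3]
opening: 0.458
grip_force: 41.1
```

```bash
python3 - <<'E'
from h import *
o=manip.get_obs();print(o["tcp_pos"],o["eef_rot"],o["opening"])
p=st(-.09,-.001);to(*p,.157,5.4);p=st(-.068,-.001);to(*p,.157,5.4)
E
```

```text
[0.42096464 0.26881085 0.16110828] [-179.97347762   -0.29159941    5.06181592] 0.45847601797905996
travel [0.1196, -0.01, 0.0109] rot [-0.0002, -0.0025, -0.003]
travel [0.1746, -0.0104, 0.0112] rot [-0.0002, -0.0025, -0.003]
```

>>> arm_command --steps '[{"travel": [0, -0.01, 0.011], "rot": [0, -0.002, -0.003]}, {"travel": [0.0, -0.01, 0.011], "rot": [0, -0.002, -0.003]}, {"travel": [0.03, -0.01, 0.011], "rot": [0, -0.002, -0.003]}, {"travel": [0.06, -0.01, 0.011], "rot": [0, -0.002, -0.003]}, {"travel": [0.09, -0.01, 0.011], "rot": [0, -0.002, -0.003]}, {"travel": [0.12, -0.01, 0.011], "rot": [0, -0.002, -0.003]}, {"travel": [0.12, -0.01, 0.011], "rot": [0, -0.002, -0.003]}]'

```text
time: 21.8
tcp_pos: [0.4702, 0.2768, 0.1559]
eef_rot: [180.0, -0.1, 5.3]
contact_force: [-0.6, -1.0, -1.7]
opening: 0.452
grip_force: 41.1
```

```bash
python3 - <<'E'
from h import *
np.set_printoptions(precision=4,suppress=True)
o=manip.get_obs();print(o["tcp_pos"],o["eef_rot"],o["contact_force"],o["opening"])
p=st(-.068,-.001);to(*p,.157,5.4);to(*p,.148,5.4)
E
```

```text
[0.4702 0.2768 0.1559] [179.9794  -0.09     5.3393] [-0.5655 -0.9531 -1.659 ] 0.4516434473695763
travel [0.0503, -0.0011, -0.0026] rot [0.0002, -0.0008, -0.0005]
travel [0.0502, -0.0011, 0.0199] rot [0.0002, -0.0008, -0.0005]
```

>>> arm_command --steps '[{"travel": [0.025, -0.001, 0], "rot": [0, 0, 0]}, {"travel": [0.05, -0.001, 0], "rot": [0, 0, 0]}, {"travel": [0.05, -0.001, 0], "rot": [0, 0, 0]}, {"travel": [0.05, -0.001, 0.005], "rot": [0, 0, 0]}, {"travel": [0.05, -0.001, 0.01], "rot": [0, 0, 0]}, {"travel": [0.05, -0.001, 0.015], "rot": [0, 0, 0]}, {"travel": [0.05, -0.001, 0.019], "rot": [0, 0, 0]}, {"travel": [0.05, -0.001, 0.019], "rot": [0, 0, 0]}]'

```text
time: 22.6
tcp_pos: [0.4874, 0.2795, 0.15]
eef_rot: [-179.9, -0.0, 5.4]
contact_force: [-4.9, -1.9, 14.0]
opening: 0.458
grip_force: 42.8
```

```bash
python3 - <<'E'
from h import *
np.set_printoptions(precision=4,suppress=True)
o=manip.get_obs();print(o["tcp_pos"],o["eef_rot"],o["contact_force"],o["opening"])
E
```

```text
[0.4874 0.2795 0.15  ] [-179.939    -0.0261    5.438 ] [-4.8718 -1.9341 14.0476] 0.45764355958462744
```

Resting on the peg (14 N). Release, rise.

>>> arm_command --steps '[{"travel": [0, 0, 0], "rot": [0, 0, 0]}, {"travel": [0, 0, 0], "rot": [0, 0, 0]}, {"travel": [0, 0, 0], "rot": [0, 0, 0]}, {"travel": [0, 0, 0], "rot": [0, 0, 0]}, {"travel": [0, 0, 0], "rot": [0, 0, 0]}, {"travel": [0, 0, 0], "rot": [0, 0, 0]}]' --gripper -1

```text
time: 23.2
tcp_pos: [0.4877, 0.2794, 0.1483]
eef_rot: [180.0, 0.0, 5.4]
contact_force: [-0.1, 0.2, 0.3]
opening: 1.002
grip_force: 0.0
```

>>> arm_command --steps '[{"travel": [0, 0, -0.05], "rot": [0, 0, 0]}, {"travel": [0, 0, -0.13], "rot": [0, 0, 0]}, {"travel": [0, 0, -0.23], "rot": [0, 0, 0]}, {"travel": [0, 0, -0.33], "rot": [0, 0, 0]}, {"travel": [0, 0, -0.45], "rot": [0, 0, 0]}, {"travel": [0, 0, -0.57], "rot": [0, 0, 0]}, {"travel": [0, 0, -0.62], "rot": [0, 0, 0]}, {"travel": [0, 0, -0.62], "rot": [0, 0, 0]}]'

```text
time: 24.0
tcp_pos: [0.4889, 0.2796, 0.3999]
eef_rot: [-179.8, -0.3, 5.4]
contact_force: [0.4, 0.0, -0.9]
opening: 1.001
grip_force: 0.0
```

```bash
python3 - <<'E'
from h import *
o=manip.get_obs();print(o["tcp_pos"],o["joints"].round())
p=st(.0946,-.057);print(p); to(*p,.40,95.4)
t=viewer.capture("top")[:,:,::-1];s=viewer.capture("scene")[:,:,::-1];cv2.imwrite("pics/t5_full.png",t);cv2.imwrite("pics/s5_full.png",s)
def c(im,cx,cy,w,h): return cv2.resize(im[cy-h//2:cy+h//2,cx-w//2:cx+w//2],(400,300),interpolation=cv2.INTER_CUBIC)
cv2.imwrite("pics/m5.png",np.vstack([np.hstack([c(t,300,210,160,120),c(s,350,140,120,90)]),np.hstack([c(t,235,200,100,75),c(s,345,155,80,60)])]))
print(proj("scene",[[*st(.0946,-.077),.3055],[*st(.0946,-.011),.3055]]))
E
```

```text
[0.48885978 0.27959647 0.39992743] [ -47.   19.   22.   77.   -7.   85. -110.]
[0.65734434 0.23865561]
travel [0.4097, 0.1417, 0.0018] rot [0.0011, -0.0033, -0.7852]
[[376.92670182 150.3903307 ]
 [385.29097076 137.48250123]]
```

View pics/m5.png

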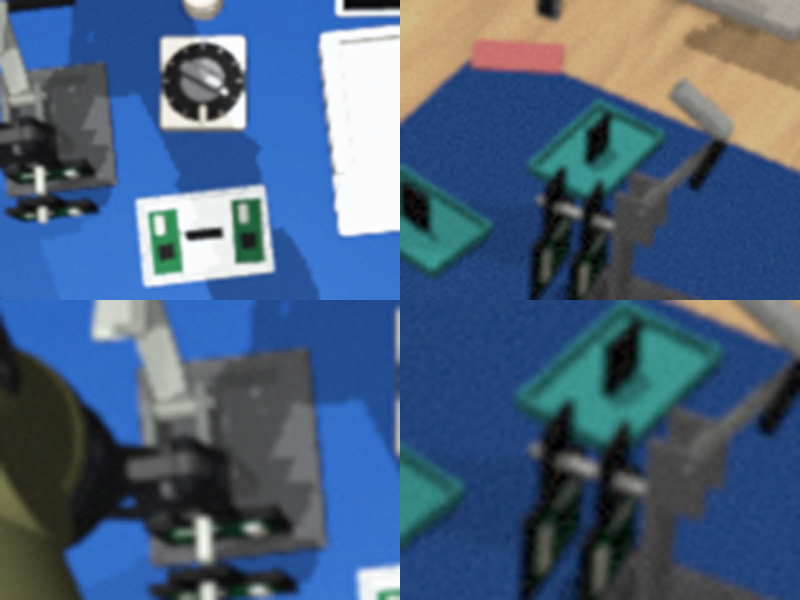

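Both carriers hang on the peg, flap still open with its bar where predicted (scene ≈(378,148)). Now fetch the bar.

>>> arm_command --steps '[{"travel": [0.41, 0.142, 0], "rot": [0, 0, -0.785]}, {"travel": [0.41, 0.142, 0], "rot": [0, 0, -0.785]}, {"travel": [0.41, 0.142, 0], "rot": [0, 0, -0.785]}, {"travel": [0.41, 0.142, 0], "rot": [0, 0, -0.785]}, {"travel": [0.41, 0.142, 0], "rot": [0, 0, -0.785]}, {"travel": [0.41, 0.142, 0], "rot": [0, 0, -0.785]}, {"travel": [0.41, 0.142, 0], "rot": [0, 0, -0.785]}, {"travel": [0.41, 0.142, 0], "rot": [0, 0, -0.785]}]'

```text
time: 24.9
tcp_pos: [0.6561, 0.2382, 0.3938]
eef_rot: [-179.8, 0.1, 74.5]
contact_force: [0.0, -0.2, 1.0]
opening: 0.995
grip_force: 0.0
```

>>> arm_command --steps '[{"travel": [0, 0, 0], "rot": [0, 0, -0.15]}, {"travel": [0, 0, 0], "rot": [0, 0, -0.18]}, {"travel": [0, 0, 0], "rot": [0, 0, -0.18]}, {"travel": [0, 0, 0], "rot": [0, 0, -0.18]}]'

```text
time: 25.3
tcp_pos: [0.656, 0.2382, 0.3942]
eef_rot: [-179.8, 0.0, 94.9]
contact_force: [-0.5, -0.2, -0.6]
opening: 1.001
grip_force: 0.0
```

```bash
python3 - <<'E'
from h import *
o=manip.get_obs();print(o["tcp_pos"],o["eef_rot"],o["joints"].round())
p=st(.0946,-.057);to(*p,.40,95.4); to(*p,.29,95.4)
E
```

```text
[0.6560242  0.2382464  0.39417821] [-1.79797967e+02  4.19402330e-02  9.48609185e+01] [-23.  33.   2.  53.  -1.  94. -16.]
travel [0.0007, 0.0033, -0.0146] rot [-0.0018, 0.0004, -0.0047]
travel [0.0009, 0.0043, 0.2604] rot [-0.0018, 0.0004, -0.0047]
```

>>> arm_command --steps '[{"travel": [0, 0.004, 0.07], "rot": [0, 0, -0.005]}, {"travel": [0, 0.004, 0.14], "rot": [0, 0, -0.005]}, {"travel": [0, 0.004, 0.21], "rot": [0, 0, -0.005]}, {"travel": [0, 0.004, 0.26], "rot": [0, 0, -0.005]}, {"travel": [0, 0.004, 0.26], "rot": [0, 0, -0.005]}, {"travel": [0, 0.004, 0.26], "rot": [0, 0, -0.005]}, {"travel": [0, 0.004, 0.26], "rot": [0, 0, -0.005]}]'

```text
time: 26.0
tcp_pos: [0.6584, 0.2387, 0.2936]
eef_rot: [179.9, -0.0, 95.3]
contact_force: [-0.4, -0.6, 0.4]
opening: 0.997
grip_force: 0.0
```

>>> arm_command --steps '[{"travel": [0, 0, 0], "rot": [0, 0, 0]}, {"travel": [0, 0, 0], "rot": [0, 0, 0]}, {"travel": [0, 0, 0], "rot": [0, 0, 0]}, {"travel": [0, 0, 0], "rot": [0, 0, 0]}, {"travel": [0, 0, 0], "rot": [0, 0, 0]}, {"travel": [0, 0, 0], "rot": [0, 0, 0]}, {"travel": [0, 0, 0], "rot": [0, 0, 0]}, {"travel": [0, 0, 0], "rot": [0, 0, 0]}]' --gripper 1 --force 30

```text
time: 26.8
tcp_pos: [0.6562, 0.2383, 0.2926]
eef_rot: [-179.8, 0.0, 95.4]
contact_force: [-7.0, -2.1, 3.8]
opening: 0.153
grip_force: 29.6
```

```bash
python3 - <<'E'
from h import *
o=manip.get_obs();print(o["contact_force"],o["opening"],o["grip_force"],o["eef_rot"])
S=R.from_euler('z',SY,degrees=True).as_matrix()[:2,:2]; l=S.T@(o["tcp_pos"][:2]-SO); print("local",l,o["tcp_pos"])
th0=np.pi-np.arctan2(o["tcp_pos"][2]+.019-.195,l[0]-.030);print(th0)
E
```

```text
[-7.02880823 -2.08703219  3.8084249 ] 0.15289113062427565 29.63736355304718 [-1.79796544e+02  1.79207292e-02  9.54110925e+01]
local [ 0.09339158 -0.05719419] [0.65615955 0.23834856 0.29264286]
2.0686101672128876
```

>>> arm_command --steps '[{"travel": [0, -0.04, -0.0195], "rot": [0, 0, 0]}, {"travel": [0, -0.083, -0.033], "rot": [0, 0, 0]}, {"travel": [0, -0.127, -0.0405], "rot": [0, 0, 0]}, {"travel": [0, -0.172, -0.042], "rot": [0, 0, 0]}, {"travel": [0, -0.216, -0.037], "rot": [0, 0, 0]}, {"travel": [0, -0.26, -0.026], "rot": [0, 0, 0]}, {"travel": [0, -0.301, -0.009], "rot": [0, 0, 0]}, {"travel": [0, -0.34, 0.014], "rot": [0, 0, 0]}]'

```text
time: 27.6
tcp_pos: [0.5228, 0.225, 0.2881]
eef_rot: [179.8, 0.0, 95.3]
contact_force: [3.3, -1.6, -1.5]
opening: 0.15
grip_force: 31.7
```

>>> arm_command --steps '[{"travel": [0, -0.035, 0.028], "rot": [0, 0, 0]}, {"travel": [0, -0.066, 0.06], "rot": [0, 0, 0]}, {"travel": [0, -0.092, 0.0965], "rot": [0, 0, 0]}, {"travel": [0, -0.1125, 0.1365], "rot": [0, 0, 0]}, {"travel": [0, -0.1275, 0.1785], "rot": [0, 0, 0]}, {"travel": [0, -0.1365, 0.2225], "rot": [0, 0, 0]}, {"travel": [0, -0.139, 0.25], "rot": [0, 0, 0]}, {"travel": [0, -0.139, 0.25], "rot": [0, 0, 0]}]'

```text
time: 28.4
tcp_pos: [0.4649, 0.2191, 0.1853]
eef_rot: [-179.7, 0.1, 95.4]
contact_force: [-7.1, -3.8, 2.2]
opening: 0.153
grip_force: 36.1
```

```bash
python3 - <<'E'
from h import *
o=manip.get_obs();print(o["contact_force"],o["opening"],o["grip_force"],o["eef_rot"])
S=R.from_euler('z',SY,degrees=True).as_matrix()[:2,:2]; l=S.T@(o["tcp_pos"][:2]-SO); print("local",l,o["tcp_pos"])
E
```

```text
[-7.05264531 -3.78638217  2.21705996] 0.15346606829144038 36.12004280090332 [-1.79688889e+02  1.43859358e-01  9.53892201e+01]
local [-0.09885621 -0.05832161] [0.46487106 0.21913403 0.18526575]
```

>>> arm_command --steps '[{"travel": [0, 0, 0.008], "rot": [0, 0, 0]}, {"travel": [0, 0, 0.01], "rot": [0, 0, 0]}, {"travel": [0, 0, 0.01], "rot": [0, 0, 0]}]'

```text
time: 28.7
tcp_pos: [0.4646, 0.2191, 0.1822]
eef_rot: [-179.7, 0.1, 95.4]
contact_force: [-7.6, -3.7, 1.1]
opening: 0.149
grip_force: 36.2
```

>>> arm_command --steps '[{"travel": [0, 0, 0], "rot": [0, 0, 0]}, {"travel": [0, 0, 0], "rot": [0, 0, 0]}, {"travel": [0, 0, 0], "rot": [0, 0, 0]}, {"travel": [0, 0, 0], "rot": [0, 0, 0]}, {"travel": [0, 0, 0], "rot": [0, 0, 0]}, {"travel": [0, 0, 0], "rot": [0, 0, 0]}]' --gripper -1

```text
time: 29.3
tcp_pos: [0.4673, 0.2206, 0.1829]
eef_rot: [180.0, -0.0, 95.4]
contact_force: [-0.7, 0.0, -0.3]
opening: 1.002
grip_force: 0.0
```

>>> arm_command --steps '[{"travel": [0, 0, -0.06], "rot": [0, 0, 0]}, {"travel": [0, 0, -0.14], "rot": [0, 0, 0]}, {"travel": [0, 0, -0.24], "rot": [0, 0, 0]}, {"travel": [0, 0, -0.3], "rot": [0, 0, 0]}, {"travel": [0, 0, -0.3], "rot": [0, 0, 0]}, {"travel": [0.55, 0, -0.3], "rot": [0, 0, 0]}, {"travel": [0.55, 0, -0.3], "rot": [0, 0, 0]}, {"travel": [0.55, 0, -0.3], "rot": [0, 0, 0]}]'

```text
time: 30.1
tcp_pos: [0.4528, 0.3711, 0.3023]
eef_rot: [-180.0, 0.0, 95.3]
contact_force: [0.5, -0.4, -0.7]
opening: 0.996
grip_force: 0.0
```

```bash
python3 - <<'E'
from h import *
o=manip.get_obs();print(o["tcp_pos"],o["joints"].round())
t=viewer.capture("top")[:,:,::-1];s=viewer.capture("scene")[:,:,::-1];cv2.imwrite("pics/t6_full.png",t);cv2.imwrite("pics/s6_full.png",s)
def c(im,cx,cy,w,h): return cv2.resize(im[cy-h//2:cy+h//2,cx-w//2:cx+w//2],(400,300),interpolation=cv2.INTER_CUBIC)
cv2.imwrite("pics/m6.png",np.vstack([np.hstack([c(t,320,210,200,150),c(s,320,230,160,120)]),np.hstack([c(t,235,200,100,75),c(s,345,155,80,60)])]))
E
```

```text
[0.45283754 0.37105968 0.30228385] [-41.  23.  -2.  85.   1.  72. -37.]
```

View pics/m6.png

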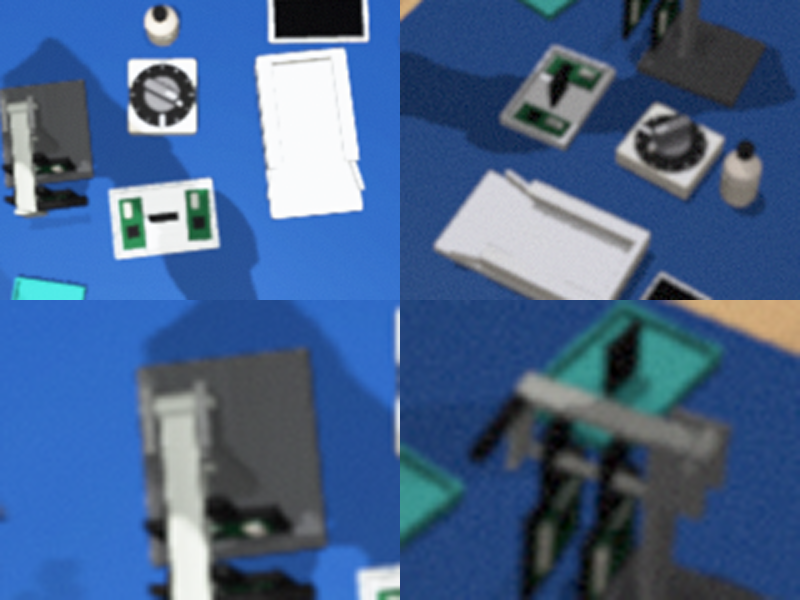

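Flap is down with both carriers behind its tongue. Tray still at top px ≈(301,244); now measure tray precisely.

```bash
cat > tray.py <<'E'
from h import *
np.set_printoptions(precision=4,suppress=True)
def tray(t):
    hsv=cv2.cvtColor(t,cv2.COLOR_BGR2HSV)
    g=cv2.inRange(hsv,(40,80,30),(85,255,200)); g[:, :268]=0; g[:,345:]=0; g[:205]=0;g[290:]=0
    C=sorted(cv2.findContours(g,cv2.RETR_EXTERNAL,cv2.CHAIN_APPROX_NONE)[0],key=cv2.contourArea)[-2:]
    p=px2("top",[cv2.minAreaRect(c)[0] for c in C],.010)[:,:2]; p=p[np.argsort(p[:,1])]
    d=p[1]-p[0]; print("boards",p,np.degrees(np.arctan2(d[1],d[0])),"mid",p.mean(0))
    w=((hsv[...,1]<90)&(hsv[...,2]>110)).astype(np.uint8); w|=(g>0).astype(np.uint8); w[:,:268]=0;w[:,345:]=0;w[:215]=0;w[290:]=0
    c=max(cv2.findContours(w,cv2.RETR_EXTERNAL,cv2.CHAIN_APPROX_NONE)[0],key=cv2.contourArea)
    b=px2("top",cv2.boxPoints(cv2.minAreaRect(c)),.016)[:,:2]; print("rim",b,b.mean(0))
    for i in range(2): e=b[i+1]-b[i]; print(np.linalg.norm(e),np.degrees(np.arctan2(e[1],e[0])))
if __name__=="__main__":
    tray(cv2.imread("pics/t6_full.png"))
    to(.456,.113,.20,96)
    # holder contour at t6
    t=cv2.imread("pics/t6_full.png");hsv=cv2.cvtColor(t,cv2.COLOR_BGR2HSV)
    w=((hsv[...,1]<90)&(hsv[...,2]>110)).astype(np.uint8);w[:,:340]=0;w[:,410:]=0;w[:157]=0;w[255:]=0
    c=max(cv2.findContours(w,cv2.RETR_EXTERNAL,cv2.CHAIN_APPROX_NONE)[0],key=cv2.contourArea)
    a=cv2.approxPolyDP(c,2,True)[:,0];print(np.c_[a,px2("top",a,.04)[:,:2],px2("top",a,.012)[:,:2]])
E
python3 tray.py
```

```text
boards [[0.4624 0.0637]
 [0.4504 0.1603]] 97.05741313423852 mid [0.4564 0.112 ]
rim [[0.5012 0.197 ]
 [0.5168 0.0428]
 [0.4135 0.0325]
 [0.3982 0.1846]] [0.4574 0.1142]
0.1549914696003393 -84.20243551033538
0.10385337982135448 -174.33783641769608
travel [-0.6606, -0.0515, 0.2502] rot [-0.0017, -0.0017, -0.0003]
[[391.     159.       0.7015  -0.1523   0.7091  -0.1568]
 [348.     164.       0.6883  -0.0254   0.6956  -0.0271]
 [357.     244.       0.4529  -0.0457   0.4549  -0.0478]
 [400.     239.       0.4657  -0.1686   0.468   -0.1735]
 [401.     226.       0.5029  -0.1731   0.5061  -0.178 ]]
```

>>> arm_command --steps '[{"travel": [-0.66, -0.05, 0], "rot": [0, 0, 0]}, {"travel": [-0.66, -0.05, 0], "rot": [0, 0, 0]}, {"travel": [-0.66, -0.05, 0], "rot": [0, 0, 0]}, {"travel": [-0.66, -0.05, 0], "rot": [0, 0, 0]}, {"travel": [-0.66, -0.05, 0.05], "rot": [0, 0, 0]}, {"travel": [-0.66, -0.05, 0.15], "rot": [0, 0, 0]}, {"travel": [-0.66, -0.05, 0.25], "rot": [0, 0, 0]}, {"travel": [-0.66, -0.05, 0.25], "rot": [0, 0, 0]}]'

```text
time: 31.0
tcp_pos: [0.4545, 0.1035, 0.1986]
eef_rot: [-179.5, 0.1, 95.3]
contact_force: [-0.7, 0.1, 0.4]
opening: 0.997
grip_force: 0.0
```

```bash
python3 - <<'E'
from h import *
from tray import tray
t=viewer.capture("top")[:,:,::-1];cv2.imwrite("pics/t7_full.png",t)
o=manip.get_obs();print(o["tcp_pos"],o["eef_rot"]);to(.457,.1125,.028,96)
s=viewer.capture("scene")[:,:,::-1];cv2.imwrite("pics/s7_full.png",s)
# compare tray region in scene with previous picture (was it knocked?)
a=cv2.imread("pics/s6_full.png");print("scene change in tray area",np.abs(a[160:230,275:330].astype(int)-s[160:230,275:330]).mean())
g=cv2.inRange(cv2.cvtColor(s,cv2.COLOR_BGR2HSV),(50,80,20),(80,255,200));ga=cv2.inRange(cv2.cvtColor(a,cv2.COLOR_BGR2HSV),(50,80,20),(80,255,200))
for m in(ga,g): y,x=np.nonzero(m[170:240,278:326]);print(len(x),x.mean()+278,y.mean()+170)
E
```

```text
[0.4563 0.1046 0.2012] [-179.6859    0.0518   95.3649]
travel [0.02, 0.0061, 0.433] rot [-0.0027, 0.0004, -0.0055]
scene change in tray area 14.182683982683983
165 302.1333333333333 207.11515151515152
164 301.9207317073171 207.2987804878049
```

Tray unmoved. Descend and grip the fin.

>>> arm_command --steps '[{"travel": [0.02, 0.006, 0.1], "rot": [-0.003, 0, -0.0055]}, {"travel": [0.02, 0.006, 0.2], "rot": [-0.003, 0, -0.0055]}, {"travel": [0.02, 0.006, 0.3], "rot": [-0.003, 0, -0.0055]}, {"travel": [0.02, 0.006, 0.38], "rot": [-0.003, 0, -0.0055]}, {"travel": [0.02, 0.006, 0.43], "rot": [-0.003, 0, -0.0055]}, {"travel": [0.02, 0.006, 0.43], "rot": [-0.003, 0, -0.0055]}, {"travel": [0.02, 0.006, 0.43], "rot": [-0.003, 0, -0.0055]}]'

```text
time: 31.8
tcp_pos: [0.461, 0.1142, 0.0322]
eef_rot: [179.5, -0.0, 96.1]
contact_force: [0.6, -0.8, 0.7]
opening: 0.995
grip_force: 0.0
```

>>> arm_command --steps '[{"travel": [0, 0, 0], "rot": [0, 0, 0]}, {"travel": [0, 0, 0], "rot": [0, 0, 0]}, {"travel": [0, 0, 0], "rot": [0, 0, 0]}, {"travel": [0, 0, 0], "rot": [0, 0, 0]}, {"travel": [0, 0, 0], "rot": [0, 0, 0]}, {"travel": [0, 0, 0], "rot": [0, 0, 0]}, {"travel": [0, 0, 0], "rot": [0, 0, 0]}, {"travel": [0, 0, 0], "rot": [0, 0, 0]}]' --gripper 1 --force 60

```text
time: 32.6
tcp_pos: [0.4588, 0.1131, 0.0311]
eef_rot: [179.7, 0.0, 96.0]
contact_force: [-2.8, 0.1, 7.6]
opening: 0.104
grip_force: 59.7
```

```bash
python3 - <<'E'
from h import *
np.set_printoptions(precision=4,suppress=True)
o=manip.get_obs();print(o["tcp_pos"],o["eef_rot"],o["contact_force"],o["opening"])
E
```

```text
[0.4588 0.1131 0.0311] [179.7306   0.0079  96.0104] [-2.8209  0.1258  7.569 ] 0.1043343952439031
```

>>> arm_command --steps '[{"travel": [0, 0, -0.02], "rot": [0, 0, 0]}, {"travel": [0, 0, -0.06], "rot": [0, 0, 0]}, {"travel": [0, 0, -0.12], "rot": [0, 0, 0]}, {"travel": [0, 0, -0.19], "rot": [0, 0, 0]}, {"travel": [0, 0, -0.25], "rot": [0, 0, 0]}, {"travel": [0, 0, -0.28], "rot": [0, 0, 0]}, {"travel": [0, 0, -0.28], "rot": [0, 0, 0]}, {"travel": [0, 0, -0.28], "rot": [0, 0, 0]}]'

```text
time: 33.4
tcp_pos: [0.4586, 0.1132, 0.1426]
eef_rot: [179.7, 0.0, 96.0]
contact_force: [-0.1, 0.3, -5.1]
opening: 0.103
grip_force: 58.7
```

```bash
cat >> h.py <<'E'
HO=np.array([.613,-.0973]);HY=5.0
def ho(x,y): return HO+R.from_euler('z',HY,degrees=True).as_matrix()[:2,:2]@[x,y]
E
python3 - <<'E'
from h import *
np.set_printoptions(precision=4,suppress=True)
o=manip.get_obs();print(o["tcp_pos"],o["eef_rot"],o["contact_force"],o["ft_torque"],o["opening"])
p=ho(-.19,0);print(p);to(*p,.14,HY);to(.44,.0,.14,50)
E
```

```text
[0.4586 0.1132 0.1426] [179.6723   0.0077  96.0147] [-0.0678  0.2866 -5.0698] [ 0.0149  0.0299 -0.0456] 0.10263995512730743
[ 0.4237 -0.1139]
travel [-0.5553, -0.1463, 0.0057] rot [0.0023, -0.0022, 0.7943]
travel [-0.2764, -0.076, 0.0061] rot [0.0027, -0.0011, 0.4016]
```

>>> arm_command --steps '[{"travel": [-0.02, -0.005, 0], "rot": [0, 0, 0.03]}, {"travel": [-0.05, -0.013, 0], "rot": [0, 0, 0.08]}, {"travel": [-0.09, -0.024, 0], "rot": [0, 0, 0.135]}, {"travel": [-0.13, -0.035, 0], "rot": [0, 0, 0.19]}, {"travel": [-0.17, -0.046, 0], "rot": [0, 0, 0.245]}, {"travel": [-0.21, -0.057, 0], "rot": [0, 0, 0.3]}, {"travel": [-0.25, -0.067, 0], "rot": [0, 0, 0.355]}, {"travel": [-0.28, -0.075, 0], "rot": [0, 0, 0.4]}]'

```text
time: 34.2
tcp_pos: [0.4398, -0.0024, 0.1415]
eef_rot: [179.8, -0.1, 49.9]
contact_force: [1.2, -0.3, -4.6]
opening: 0.106
grip_force: 58.7
```

```bash
python3 - <<'E'
from h import *
p=ho(-.19,0);to(*p,.14,HY)
E
```

```text
travel [-0.2391, 0.1489, 0.0037] rot [0.0009, -0.0015, 0.3917]
```

>>> arm_command --steps '[{"travel": [-0.035, 0.021, 0], "rot": [0, 0, 0.055]}, {"travel": [-0.07, 0.043, 0], "rot": [0, 0, 0.11]}, {"travel": [-0.105, 0.065, 0], "rot": [0, 0, 0.165]}, {"travel": [-0.14, 0.087, 0], "rot": [0, 0, 0.22]}, {"travel": [-0.175, 0.109, 0], "rot": [0, 0, 0.275]}, {"travel": [-0.21, 0.131, 0], "rot": [0, 0, 0.33]}, {"travel": [-0.239, 0.149, 0], "rot": [0, 0, 0.38]}, {"travel": [-0.239, 0.149, 0], "rot": [0.001, -0.001, 0.39]}]'

```text
time: 35.0
tcp_pos: [0.4244, -0.1145, 0.1416]
eef_rot: [-180.0, -0.1, 5.2]
contact_force: [0.3, 0.7, -3.2]
opening: 0.106
grip_force: 58.7
```

>>> arm_command --steps '[{"travel": [0, 0, 0], "rot": [0, 0, 0]}, {"travel": [0, 0, 0], "rot": [0, 0, 0]}, {"travel": [0, 0, 0], "rot": [0, 0, 0]}]'

```text
time: 35.3
tcp_pos: [0.4254, -0.112, 0.1422]
eef_rot: [-179.9, -0.2, 5.6]
contact_force: [0.3, -0.5, -4.2]
opening: 0.105
grip_force: 58.7
```

```bash
python3 - <<'E'
from h import *
np.set_printoptions(precision=4,suppress=True)
o=manip.get_obs();print(o["tcp_pos"],o["eef_rot"],o["contact_force"],o["opening"],o["joints"].round())
p=ho(-.19,0);to(*p,.046,HY)
t=viewer.capture("top")[:,:,::-1];s=viewer.capture("scene")[:,:,::-1];cv2.imwrite("pics/t8_full.png",t);cv2.imwrite("pics/s8_full.png",s)
def c(im,cx,cy,w,h): return cv2.resize(im[cy-h//2:cy+h//2,cx-w//2:cx+w//2],(400,300),interpolation=cv2.INTER_CUBIC)
cv2.imwrite("pics/m8.png",np.hstack([c(t,375,220,120,90),c(s,270,250,120,90)]))
E
```

```text
[ 0.4254 -0.112   0.1422] [-179.9138   -0.169     5.6355] [ 0.3402 -0.5074 -4.1651] 0.1047928500567518 [-10.  21.  30. 120. -16.  42. -54.]
travel [-0.0054, 0.0046, 0.2406] rot [-0.0008, -0.0015, 0.0055]
```

View pics/m8.png

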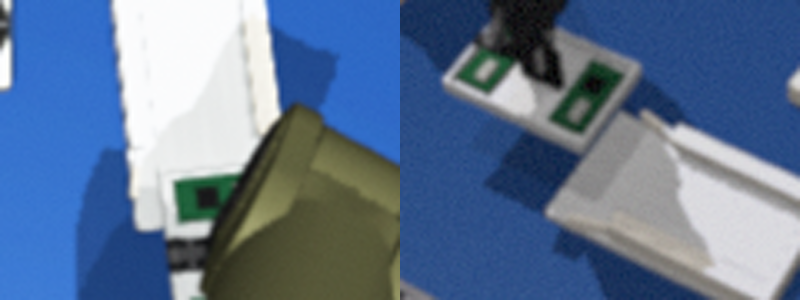

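Tray is level in the grip with both boards, lined up in front of the mouth. Lower, then slide in.

>>> arm_command --steps '[{"travel": [-0.005, 0.0045, 0.04], "rot": [-0.001, -0.0015, 0.0055]}, {"travel": [-0.005, 0.0045, 0.09], "rot": [-0.001, -0.0015, 0.0055]}, {"travel": [-0.005, 0.0045, 0.14], "rot": [-0.001, -0.0015, 0.0055]}, {"travel": [-0.005, 0.0045, 0.19], "rot": [-0.001, -0.0015, 0.0055]}, {"travel": [-0.005, 0.0045, 0.22], "rot": [-0.001, -0.0015, 0.0055]}, {"travel": [-0.005, 0.0045, 0.238], "rot": [-0.001, -0.0015, 0.0055]}, {"travel": [-0.005, 0.0045, 0.238], "rot": [-0.001, -0.0015, 0.0055]}, {"travel": [-0.005, 0.0045, 0.238], "rot": [-0.001, -0.0015, 0.0055]}]'

```text
time: 36.2
tcp_pos: [0.4242, -0.1148, 0.0476]
eef_rot: [179.9, -0.1, 4.9]
contact_force: [0.4, 0.5, -3.5]
opening: 0.103
grip_force: 58.8
```

```bash
python3 - <<'E'
from h import *
np.set_printoptions(precision=4,suppress=True)
o=manip.get_obs();print(o["tcp_pos"],o["eef_rot"],o["contact_force"],o["ft_torque"])
p=ho(-.19,0);to(*p,.046,HY);p=ho(-.11,0);to(*p,.046,HY)
E
```

```text
[ 0.4242 -0.1148  0.0476] [179.9407  -0.0523   4.8675] [ 0.3962  0.5284 -3.5474] [-0.0497 -0.0054  0.0027]
travel [-0.001, -0.0024, 0.0041] rot [0.0005, -0.0005, -0.0012]
travel [0.199, -0.0029, 0.0043] rot [0.0005, -0.0005, -0.0012]
```

>>> arm_command --steps '[{"travel": [0, -0.0025, 0.003], "rot": [0, 0, -0.001]}, {"travel": [0.03, -0.0025, 0.003], "rot": [0, 0, -0.001]}, {"travel": [0.06, -0.0025, 0.003], "rot": [0, 0, -0.001]}, {"travel": [0.09, -0.0025, 0.003], "rot": [0, 0, -0.001]}, {"travel": [0.12, -0.0025, 0.003], "rot": [0, 0, -0.001]}, {"travel": [0.15, -0.0025, 0.003], "rot": [0, 0, -0.001]}, {"travel": [0.175, -0.0025, 0.003], "rot": [0, 0, -0.001]}, {"travel": [0.175, -0.0025, 0.003], "rot": [0, 0, -0.001]}]'

```text
time: 37.0
tcp_pos: [0.4954, -0.1076, 0.046]
eef_rot: [179.9, -0.1, 5.0]
contact_force: [0.2, 0.3, -4.3]
opening: 0.106
grip_force: 58.8
```

```bash
python3 - <<'E'
from h import *
np.set_printoptions(precision=4,suppress=True)
o=manip.get_obs();print(o["tcp_pos"],o["eef_rot"],o["contact_force"],o["ft_torque"])
p=ho(-.03,0);to(*p,.046,HY)
E
```

```text
[ 0.4954 -0.1076  0.046 ] [179.9153  -0.0959   5.0392] [ 0.2077  0.341  -4.3125] [-0.0008  0.0339 -0.0008]
travel [0.22, 0.0002, 0.0004] rot [0.0007, -0.0008, 0.0003]
```

>>> arm_command --steps '[{"travel": [0.03, 0, 0], "rot": [0, 0, 0]}, {"travel": [0.06, 0, 0], "rot": [0, 0, 0]}, {"travel": [0.09, 0, 0], "rot": [0, 0, 0]}, {"travel": [0.12, 0, 0], "rot": [0, 0, 0]}, {"travel": [0.15, 0, 0], "rot": [0, 0, 0]}, {"travel": [0.18, 0, 0], "rot": [0, 0, 0]}, {"travel": [0.21, 0, 0], "rot": [0, 0, 0]}, {"travel": [0.23, 0, 0], "rot": [0, 0, 0]}]'

```text
time: 37.8
tcp_pos: [0.5867, -0.0995, 0.0461]
eef_rot: [179.9, -0.1, 5.0]
contact_force: [0.1, -0.7, -4.2]
opening: 0.108
grip_force: 58.8
```

```bash
python3 - <<'E'
from h import *
np.set_printoptions(precision=4,suppress=True)
o=manip.get_obs();print(o["tcp_pos"],o["eef_rot"],o["contact_force"],o["ft_torque"])
p=ho(0,0);to(*p,.046,HY)
E
```

```text
[ 0.5867 -0.0995  0.0461] [179.9417  -0.0608   5.0034] [ 0.1416 -0.737  -4.2196] [ 0.0159 -0.0042  0.0137]
travel [0.066, 0.0002, 0.0003] rot [0.0005, -0.0005, 0.0]
```

>>> arm_command --steps '[{"travel": [0.015, 0, 0.002], "rot": [0, 0, 0]}, {"travel": [0.03, 0, 0.004], "rot": [0, 0, 0]}, {"travel": [0.045, 0, 0.006], "rot": [0, 0, 0]}, {"travel": [0.055, 0, 0.006], "rot": [0, 0, 0]}, {"travel": [0.06, 0, 0.006], "rot": [0, 0, 0]}, {"travel": [0.06, 0, 0.006], "rot": [0, 0, 0]}]'

```text
time: 38.4
tcp_pos: [0.6092, -0.0977, 0.0437]
eef_rot: [179.9, -0.0, 5.0]
contact_force: [0.3, 1.1, -3.9]
opening: 0.104
grip_force: 58.8
```

>>> arm_command --steps '[{"travel": [0.004, 0, 0], "rot": [0, 0, 0]}, {"travel": [0.008, 0, 0], "rot": [0, 0, 0]}, {"travel": [0.01, 0, 0], "rot": [0, 0, 0]}, {"travel": [0.01, 0, 0], "rot": [0, 0, 0]}]'

```text
time: 38.8
tcp_pos: [0.6104, -0.0977, 0.0435]
eef_rot: [-180.0, 0.3, 4.9]
contact_force: [-7.1, -0.1, 1.2]
opening: 0.104
grip_force: 59.4
```

>>> arm_command --steps '[{"travel": [0.005, 0, 0], "rot": [0, 0, 0]}, {"travel": [0.008, 0, 0], "rot": [0, 0, 0]}, {"travel": [0.008, 0, 0], "rot": [0, 0, 0]}, {"travel": [0.008, 0, 0.002], "rot": [0, 0, 0]}]'

```text
time: 39.2
tcp_pos: [0.6102, -0.0976, 0.0432]
eef_rot: [-179.9, 0.6, 4.9]
contact_force: [-22.0, 2.0, 20.4]
opening: 0.109
grip_force: 62.4
```

>>> arm_command --steps '[{"travel": [0, 0, 0], "rot": [0, 0, 0]}, {"travel": [0, 0, 0], "rot": [0, 0, 0]}, {"travel": [0, 0, 0], "rot": [0, 0, 0]}, {"travel": [0, 0, 0], "rot": [0, 0, 0]}]' --gripper -0.3

```text
time: 39.6
tcp_pos: [0.6169, -0.0971, 0.0432]
eef_rot: [179.9, -0.1, 5.0]
contact_force: [-0.8, -1.4, -0.1]
opening: 0.652
grip_force: 0.0
```

>>> arm_command --steps '[{"travel": [0, 0, -0.06], "rot": [0, 0, 0]}, {"travel": [0, 0, -0.14], "rot": [0, 0, 0]}, {"travel": [0, 0, -0.24], "rot": [0, 0, 0]}, {"travel": [0, 0, -0.34], "rot": [0, 0, 0]}, {"travel": [-0.1, -0.1, -0.4], "rot": [0, 0, 0]}, {"travel": [-0.2, -0.25, -0.4], "rot": [0, 0, 0]}, {"travel": [-0.2, -0.35, -0.4], "rot": [0, 0, 0]}, {"travel": [-0.2, -0.45, -0.4], "rot": [0, 0, 0]}]'

```text
time: 40.4
tcp_pos: [0.5211, 0.0675, 0.2036]
eef_rot: [180.0, -0.1, 4.9]
contact_force: [1.6, 0.5, -1.0]
opening: 0.648
grip_force: 0.0
```

```bash
python3 - <<'E'
from h import *
np.set_printoptions(precision=4,suppress=True)
o=manip.get_obs();print(o["tcp_pos"],o["eef_rot"],o["joints"].round())
t=viewer.capture("top")[:,:,::-1];s=viewer.capture("scene")[:,:,::-1];cv2.imwrite("pics/t9_full.png",t);cv2.imwrite("pics/s9_full.png",s)
def c(im,cx,cy,w,h): return cv2.resize(im[cy-h//2:cy+h//2,cx-w//2:cx+w//2],(400,300),interpolation=cv2.INTER_CUBIC)
cv2.imwrite("pics/m9.png",np.vstack([np.hstack([c(t,375,200,120,90),c(s,305,260,120,90)]),np.hstack([c(t,301,183,60,45),c(s,345,225,60,45)])]))
E
```

```text
[0.5211 0.0675 0.2036] [179.984   -0.0857   4.8511] [-32.  24.  31. 104. -15.  56. -79.]
```

View pics/m9.png

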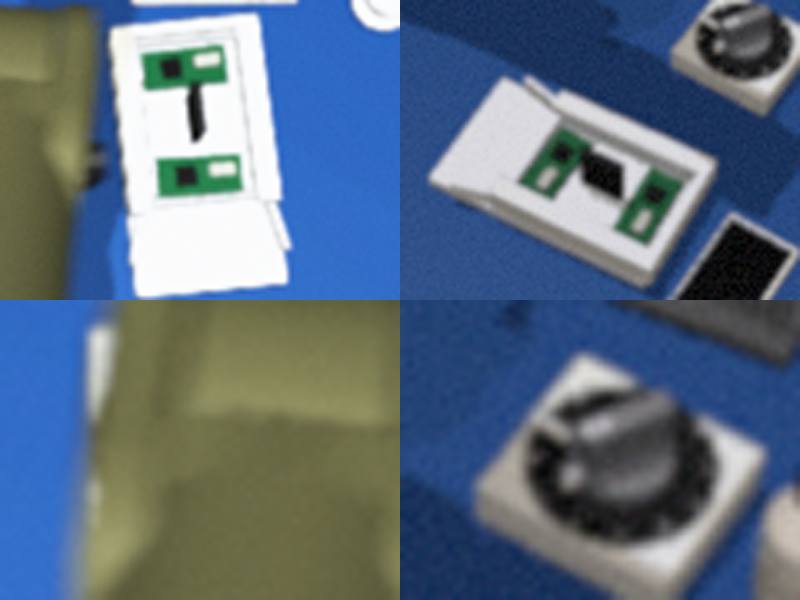

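Tray is home with both boards (end at rails' inner end; 22 N push gave no motion). Now knob angle measurement from the clear earlier picture.

```bash
cat > knob.py <<'E'
from h import *
np.set_printoptions(precision=4,suppress=True)
def knob(t):
    hsv=cv2.cvtColor(t,cv2.COLOR_BGR2HSV);c0=np.array([.6383,.1153])
    m=((hsv[...,2]<75)&(hsv[...,1]<200)).astype(np.uint8);k=np.zeros_like(m);k[160:205,278:325]=m[160:205,278:325]
    c=max(cv2.findContours(cv2.morphologyEx(k,cv2.MORPH_CLOSE,np.ones((9,9))),cv2.RETR_EXTERNAL,cv2.CHAIN_APPROX_NONE)[0],key=cv2.contourArea)
    (u,v),r=cv2.minEnclosingCircle(c);print("dial",u,v,r,px2("top",[[u,v]],.03))
    big=cv2.resize(t[160:205,278:325],None,fx=8,fy=8,interpolation=cv2.INTER_CUBIC)
    w=(big.min(2)>150).astype(np.uint8)
    n,l,s,ce=cv2.connectedComponentsWithStats(w)
    for i in range(1,n):
        if s[i,4]>60:
            p=(ce[i]+.5)/8-.5+[278,160]; q=px2("top",[p],.031)[0,:2]-c0; q6=px2("top",[p],.062)[0,:2]-c0
            print(s[i,4],p,"r31 %.4f ang %.1f | r62 %.4f ang %.1f"%(np.hypot(*q),np.degrees(np.arctan2(q[1],q[0]))%360,np.hypot(*q6),np.degrees(np.arctan2(q6[1],q6[0]))%360))
if __name__=="__main__":
    knob(cv2.imread("pics/t0_full.png") if 0 else cv2.imread("pics/top0_full.png")); knob(cv2.imread("pics/t6_full.png"))
E
python3 knob.py
```

```text
dial 300.8979797363281 182.43980407714844 15.317593574523926 [[0.637  0.1142 0.03  ]]
14224 [300.7912 168.3051] r31 0.0413 ang 358.5 | r62 0.0336 ang 355.5
1453 [303.5424 175.7637] r31 0.0206 ang 333.8 | r62 0.0154 ang 317.1
4390 [300.3841 179.4886] r31 0.0074 ang 2.3 | r62 0.0014 ang 287.7
3834 [298.1368 185.9833] r31 0.0140 ang 150.0 | r62 0.0193 ang 164.3
394 [309.1478 186.1041] r31 0.0285 ang 243.0 | r62 0.0328 ang 233.7
17367 [300.7599 196.5856] r31 0.0440 ang 180.7 | r62 0.0497 ang 182.5
dial 300.8979797363281 182.43980407714844 15.317593574523926 [[0.637  0.1142 0.03  ]]
14252 [300.7872 168.3038] r31 0.0413 ang 358.5 | r62 0.0336 ang 355.5
1515 [303.6128 175.8278] r31 0.0205 ang 333.1 | r62 0.0154 ang 316.1
4432 [300.3759 179.4767] r31 0.0074 ang 2.5 | r62 0.0014 ang 289.4
3874 [298.1389 185.9791] r31 0.0140 ang 150.0 | r62 0.0193 ang 164.3
400 [309.1391 186.1116] r31 0.0285 ang 243.0 | r62 0.0328 ang 233.7
16936 [301.1214 196.4754] r31 0.0437 ang 182.1 | r62 0.0495 ang 183.7
```

```bash
python3 - <<'E'
from h import *
to(.637,.114,.15,57.5)
E
```

```text
travel [0.2978, -0.0664, 0.1314] rot [-0.0018, -0.0008, -0.4527]
```

>>> arm_command --steps '[{"travel": [0.298, -0.066, 0.0], "rot": [0, 0, -0.453]}, {"travel": [0.298, -0.066, 0.0], "rot": [0, 0, -0.453]}, {"travel": [0.298, -0.066, 0.0], "rot": [0, 0, -0.453]}, {"travel": [0.298, -0.066, 0.13], "rot": [0, 0, -0.453]}, {"travel": [0.298, -0.066, 0.13], "rot": [0, 0, -0.453]}, {"travel": [0.298, -0.066, 0.13], "rot": [0, 0, -0.453]}, {"travel": [0.298, -0.066, 0.13], "rot": [0, 0, -0.453]}, {"travel": [0.298, -0.066, 0.13], "rot": [0, 0, -0.453]}]'

```text
time: 41.3
tcp_pos: [0.6393, 0.1031, 0.1509]
eef_rot: [179.9, -0.0, 56.6]
contact_force: [-0.1, 0.1, 0.6]
opening: 0.645
grip_force: 0.0
```

```bash
python3 - <<'E'
from h import *
o=manip.get_obs();print(o["tcp_pos"],o["eef_rot"]);to(.637,.114,.049,57.5)
E
```

```text
[0.63930177 0.10311126 0.15093496] [ 1.79932410e+02 -7.12247145e-03  5.66352186e+01]
travel [0.0195, -0.0201, 0.2548] rot [0.0006, -0.0001, -0.0075]
```

>>> arm_command --steps '[{"travel": [0.0195, -0.02, 0], "rot": [0, 0, -0.0075]}, {"travel": [0.0195, -0.02, 0.05], "rot": [0, 0, -0.0075]}, {"travel": [0.0195, -0.02, 0.12], "rot": [0, 0, -0.0075]}, {"travel": [0.0195, -0.02, 0.19], "rot": [0, 0, -0.0075]}, {"travel": [0.0195, -0.02, 0.235], "rot": [0, 0, -0.0075]}, {"travel": [0.0195, -0.02, 0.25], "rot": [0, 0, -0.0075]}, {"travel": [0.0195, -0.02, 0.25], "rot": [0, 0, -0.0075]}, {"travel": [0.0195, -0.02, 0.25], "rot": [0, 0, -0.0075]}]'

```text
time: 42.1
tcp_pos: [0.6372, 0.1147, 0.0518]
eef_rot: [179.9, -0.0, 57.7]
contact_force: [-0.1, 0.3, -0.2]
opening: 0.653
grip_force: 0.0
```

```bash
python3 - <<'E'
from h import *
o=manip.get_obs();print(o["tcp_pos"],o["eef_rot"],o["contact_force"]);to(.637,.114,.049,57.5)
E
```

```text
[0.63723455 0.11472465 0.05182671] [ 1.79877303e+02 -3.94107888e-02  5.77320527e+01] [-0.11208956  0.27288464 -0.1782752 ]
travel [-0.0018, 0.0005, 0.0071] rot [0.0011, -0.0003, 0.002]
```

>>> arm_command --steps '[{"travel": [0, 0, 0], "rot": [0, 0, 0]}, {"travel": [0, 0, 0], "rot": [0, 0, 0]}, {"travel": [0, 0, 0], "rot": [0, 0, 0]}, {"travel": [0, 0, 0], "rot": [0, 0, 0]}, {"travel": [0, 0, 0], "rot": [0, 0, 0]}, {"travel": [0, 0, 0], "rot": [0, 0, 0]}]' --gripper 1 --force 40

```text
time: 42.7
tcp_pos: [0.6366, 0.1147, 0.0516]
eef_rot: [179.9, -0.0, 57.7]
contact_force: [-2.0, 0.9, 6.3]
opening: 0.153
grip_force: 41.4
```

```bash
python3 - <<'E'
from h import *
o=manip.get_obs();print(o["tcp_pos"],o["eef_rot"],o["contact_force"],o["ft_torque"],o["opening"],o["grip_force"])
to(*o["tcp_pos"],0)
E
```

```text
[0.63659923 0.11468499 0.0516348 ] [ 1.79947130e+02 -2.84706087e-02  5.77495459e+01] [-1.97938388  0.9186093   6.27384021] [0.14727493 0.54556912 0.04085258] 0.15277902750356104 41.40675365924835
travel [0.0, 0.0, 0.0] rot [0.0003, -0.0005, 0.504]
```

>>> arm_command --steps '[{"travel": [0, 0, 0], "rot": [0, 0, 0.07]}, {"travel": [0, 0, 0], "rot": [0, 0, 0.14]}, {"travel": [0, 0, 0], "rot": [0, 0, 0.21]}, {"travel": [0, 0, 0], "rot": [0, 0, 0.28]}, {"travel": [0, 0, 0], "rot": [0, 0, 0.35]}, {"travel": [0, 0, 0], "rot": [0, 0, 0.42]}, {"travel": [0, 0, 0], "rot": [0, 0, 0.48]}, {"travel": [0, 0, 0], "rot": [0, 0, 0.504]}]'

```text
time: 43.5
tcp_pos: [0.6368, 0.1143, 0.0517]
eef_rot: [180.0, -0.1, -0.3]
contact_force: [-1.8, 0.4, 6.6]
opening: 0.15
grip_force: 41.5
```

>>> arm_command --steps '[{"travel": [0, 0, 0], "rot": [0, 0, 0]}, {"travel": [0, 0, 0], "rot": [0, 0, 0]}, {"travel": [0, 0, 0], "rot": [0, 0, 0]}]'

```text
time: 43.8
tcp_pos: [0.6368, 0.1143, 0.0516]
eef_rot: [180.0, -0.1, -0.0]
contact_force: [-1.8, 0.1, 6.0]
opening: 0.152
grip_force: 41.4
```

```bash
python3 - <<'E'
from h import *
o=manip.get_obs();print(o["tcp_pos"],o["eef_rot"],o["contact_force"],o["ft_torque"],o["opening"],o["grip_force"])
to(*o["tcp_pos"],0)
E
```

```text
[0.63678671 0.11433462 0.05164475] [ 1.79979340e+02 -7.74190490e-02 -1.64940517e-02] [-1.78702995  0.1256463   5.97648051] [ 0.04191837  0.43325612 -0.02439864] 0.15212188105269356 41.3935786485672
travel [0.0, 0.0, 0.0] rot [0.0002, -0.0007, -0.0001]
```

Release, rise and move aside to look.

>>> arm_command --steps '[{"travel": [0, 0, 0], "rot": [0, 0, 0]}, {"travel": [0, 0, 0], "rot": [0, 0, 0]}, {"travel": [0, 0, 0], "rot": [0, 0, 0]}, {"travel": [0, 0, 0], "rot": [0, 0, 0]}, {"travel": [0, 0, 0], "rot": [0, 0, 0]}]' --gripper -0.3

```text
time: 44.3
tcp_pos: [0.6365, 0.1142, 0.0506]
eef_rot: [179.9, -0.0, -0.0]
contact_force: [0.1, -0.4, 0.1]
opening: 0.65
grip_force: 0.0
```

>>> arm_command --steps '[{"travel": [0, 0, -0.06], "rot": [0, 0, 0]}, {"travel": [0, 0, -0.14], "rot": [0, 0, 0]}, {"travel": [0, 0, -0.24], "rot": [0, 0, 0]}, {"travel": [0, 0, -0.36], "rot": [0, 0, 0]}, {"travel": [0, 0, -0.48], "rot": [0, 0, 0]}, {"travel": [0, 0, -0.6], "rot": [0, 0, 0]}, {"travel": [0, 0, -0.6], "rot": [0, 0, 0]}]'

```text
time: 45.0
tcp_pos: [0.6392, 0.1135, 0.2983]
eef_rot: [-180.0, -0.7, -0.0]
contact_force: [0.3, -0.0, -0.0]
opening: 0.652
grip_force: 0.0
```

>>> arm_command --steps '[{"travel": [-0.3, 0.9, 0], "rot": [0, 0, 0]}, {"travel": [-0.3, 0.9, 0], "rot": [0, 0, 0]}, {"travel": [-0.3, 0.9, 0], "rot": [0, 0, 0]}, {"travel": [-0.3, 0.9, 0], "rot": [0, 0, 0]}, {"travel": [-0.3, 0.9, 0], "rot": [0, 0, 0]}, {"travel": [-0.3, 0.9, 0], "rot": [0, 0, 0]}, {"travel": [-0.3, 0.9, 0], "rot": [0, 0, 0]}, {"travel": [-0.3, 0.9, 0], "rot": [0, 0, 0]}]'

```text
time: 45.8
tcp_pos: [0.5138, -0.2498, 0.2911]
eef_rot: [179.9, -0.0, -0.3]
contact_force: [-0.3, 0.1, 0.6]
opening: 0.644
grip_force: 0.0
```

```bash
python3 - <<'E'
from h import *
from knob import knob
t=viewer.capture("top")[:,:,::-1];s=viewer.capture("scene")[:,:,::-1];cv2.imwrite("pics/t10_full.png",t);cv2.imwrite("pics/s10_full.png",s)
knob(np.ascontiguousarray(t))
def c(im,cx,cy,w,h): return cv2.resize(im[cy-h//2:cy+h//2,cx-w//2:cx+w//2],(400,300),interpolation=cv2.INTER_CUBIC)
cv2.imwrite("pics/m10.png",np.vstack([np.hstack([c(t,301,183,48,36),c(s,345,225,60,45)]),np.hstack([c(t,320,200,240,180),c(s,325,215,160,120)])]))
E
```

```text
dial 300.8979797363281 182.43980407714844 15.317593574523926 [[0.637  0.1142 0.03  ]]
14277 [300.7882 168.3128] r31 0.0413 ang 358.5 | r62 0.0336 ang 355.5
8230 [297.7944 180.5529] r31 0.0090 ang 61.8 | r62 0.0067 ang 113.0
3300 [306.0334 181.6997] r31 0.0164 ang 271.6 | r62 0.0187 ang 250.2
17747 [300.7525 196.4898] r31 0.0437 ang 180.7 | r62 0.0494 ang 182.5
```

View pics/m10.png

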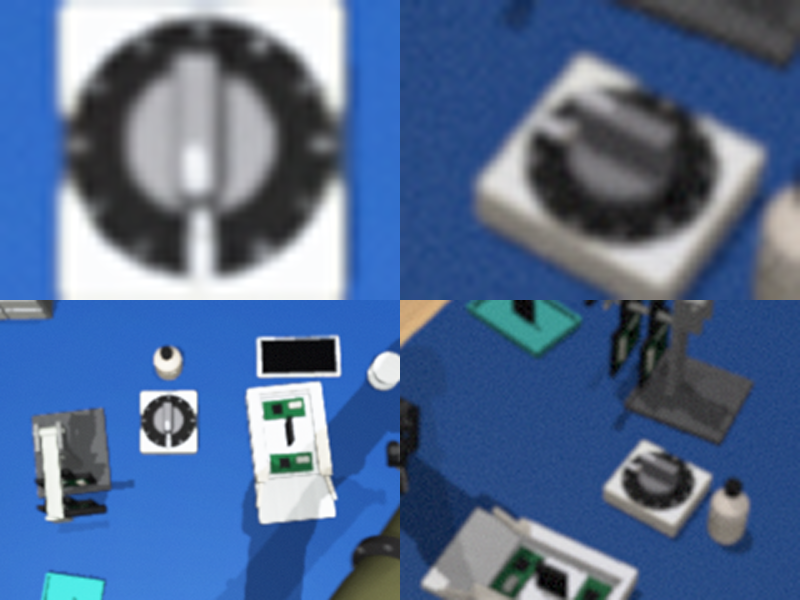

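The pointer lies at the long index mark (top px ≈(301,186–196), in line). The flap is down over both carriers, the tray is home and the bystanders are untouched.

```bash
python3 -c "
from workcell import manip
print(manip.close_job())"
```

```text
the job is handed in; nothing more can be done
None
```

The changeover is done and handed in: both carriers hang on the peg behind the lowered flap, the tray is home with its two boards, and the knob points at the long index mark.

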